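Turn the flow controller over and set it in its cradle

ROBOT

A 6-joint arm with a two-finger parallel gripper is mounted at the origin on the work surface. World frame = base frame: x ahead of the robot, y to its left, z up, the work surface at z = 0. Lengths are in m, angles in rad, forces in N, time in s.
With the tool pointing down it reaches from about 0.25 to 0.775 m from the base axis. Payload 4 kg.
Tool frame: the origin (TCP) lies between the finger pads; the fingertips stand 25 mm ahead of it and the grasp point (between the pads) lies 6 mm ahead of it (robot.tip_reach is the distance from the TCP to the fingertips, in m); z points along the fingers, y is the line along which they close (so a half turn about z gives the same grasp; the last joint's range is limited). The gripper opens to 94 mm and grips with 3 to 60 N. Pads are 16 mm wide; open, the fingers measure 119 mm over their backs; the gripper's body (75 mm by 177 mm) begins 78 mm behind the grasp point.
Start: joints at [-1.421, 0.087, 1.371, -0, 1.684, -0.103], TCP at [0.138, -0.533, 0.231] pointing down, gripper open.
Joint ranges: [-3.1, 3.1], [-0.76, 2.03], [0.27, 2.55], [-1.08, 4.22], [0.17, 2.65], [-2.57, 2.57]. Speed limits (rad/s): [2.79, 2.79, 3.14, 3.14, 3.14, 3.14].

INTERFACE

Orientations are given as [roll, pitch, yaw] about the fixed x, y, z axes, in that order (R = Rz(yaw) Ry(pitch) Rx(roll)).
In Python, from bench import sensors, snapshot, camera_info, ticket, robot gives the robot as it stands.
- The arm moves only by the tool arm_command, never from a script. Its argument "plan" is a list of rows, each an object with "grip": the closure, from -1 (fully open) to 1 (shut); "slide": the shift along the tool's x, y, z normalised to -1 to 1, where 1 is 500 mm, a list of three; "spin": the turn about the tool's z normalised to -1 to 1, where 1 is 5 degrees. A call has 1 to 10 rows; each row shifts and turns the commanded pose from where the row before left it, along the tool's axes as they then stand; what a row does not reach is not made up. A row lasts 1/8 s, in which the tool goes at most 62.5 mm and 10.7 degrees, less where a joint would pass 70% of its speed; a pose out of reach is approached as far as the arm can. A call with a number of a shift or a turn outside -1 to 1 is refused whole. A call with a gripper value outside its range is refused whole. The fingers move at their own pace and stop on an object; the grip force is fixed at half the most. Time passes only in rows, so rows that do not move let the fingers close. It gives the time, the measured TCP pose, the force, the opening and the grip force at its end, in the units of the state.
- sensors.get_obs(): the state, without advancing time (a new reading comes with each control period).
- snapshot(name): name is "scene" or "top" or "wrist"; returns the picture (400x640x3 uint8, red, green, blue); there is no depth.
- camera_info(name): a dict with "fx", "fy", "cx", "cy" (pixels), "position" and "rotation" of the camera in the world. Camera axes: x right, y up, looking along -z (the intrinsics and any distortion apply to the point x, -y, -z); pixel columns grow to the right and rows downward; lengths in m; the calibration is good to about 2 mm. A picture is of the moment at which its call begins: read the wrist's pose just before it. camera_info takes no time and is no camera call; for the wrist camera it gives the pose at the moment of the call.
- ticket.close_job(): hands the job in; it is judged then, once.
The state is a dict: "time": time; "joint_positions": joint angles; "qvel": joint speeds; "joint_torque": joint torques, N m; "tool_pos": TCP position; "ee_rot": TCP orientation; "wrist_force": force on the tool from outside, world axes, zero at the start; "wrist_torque": the same for the moment, N m; "width": finger opening in m; "finger_force": force on a finger pad.
Only numpy, scipy, OpenCV 4.12 (cv2) and the standard library are available. Lean on these libraries where they do the work, as an engineer would, in place of code of your own. Each camera call takes 0.05 s, during which the arm holds its last target. There are 200 camera calls.

TASK

The black flow controller has been left standing on its head, brass fittings uppermost. Lay it gently on one of its broad yellow-labelled sides on the blue pad and let go, so that you can take hold of it afresh from the other side, and stand it the right way up (fittings at the bottom) fully down in the shallow pocket of the white cradle, either way round. Set it down gently both times and leave the tools, tape, beaker, jar and red tray where they are.

Things in the scene. Friction and masses are not known exactly. Their poses are not given: they have to be found in the camera images.
- controller: Flow controller, 0.35-0.6 kg: smooth block 48 long (x, flow axis) x 44 thick (y) x 76 high (z): dark steel base 20 high, black cover above, flush, a yellow label on each broad side (+y, -y). A brass fitting (12 diameter, 15 nut) sticks out 15 from each 48-apart end, axis 11 above the underside. Origin: centre of the base's underside; z from base to cover, so DOWN at the start, origin 76 above bench.
- controller_mid (a point): Centre of the controller's 48 x 44 x 76 block (38 from the underside along its z); axes as the controller's. Its plain end faces (+x, -x) are good to grip; the centre of mass is within 6 of this point.
- pad: Blue pad fixed to the bench, 150 x 150 x 6 thick, z up. Origin: centre of its underside (on the bench).
- cradle: White cradle fixed to the bench: plate 120 (x) x 100 (y) x 12 thick, z up; origin: centre of its underside. On it two rails along x, 100 long, 16 wide, 10 high, 52 apart (y) for the controller's 44 thickness, and two lips across, 4 high, 8 wide, 60 apart (x) for its 48 length; the fittings pass above them. Controller's x goes along cradle's x, either way round.
- cradle_seat (a point): Centre of the cradle's pocket floor, 12 above the bench; the controller's underside rests here. Axes as the cradle's.
- screwdriver: Screwdriver lying on the bench; bystander. Origin: a point on it, at bench level.
- wrench: Wrench lying on the bench; bystander. Origin: a point on it, at bench level.
- tape: Roll of yellow tape lying flat, 90 in diameter, 24 high; bystander. Origin: centre of its underside.
- beaker: Glass beaker, 72 in diameter, 90 high; bystander. Origin: centre of its underside.
- jar: Amber jar with a white cap, 64 in diameter, 85 high; bystander. Origin: centre of its underside.
- tray: Red open tray, 130 x 90 x 35 high; bystander. Origin: centre of its underside.
Things that resemble listed ones, but are neither listed nor needed, are in the scene too. Leave any green look-alike of the controller alone. Several things have the shape of the cradle; the one meant has the colours described above.

How it is judged:
By the outcome, as a careful person would: the job done as asked, in the order asked, and still so for the second after the job is handed in, with the robot touching nothing.
It also fails if it takes over 69 s, if anything falls off the work surface, if the arm or the gripper's body presses on something with over 40 N, if the wrist force passes 120 N, or if a joint passes its speed limit or range.

## Working session

There is one attempt and no reset: what is moved stays moved. The work goes in short steps, Python scripts to look and compute and a tool call to move; the robot and the scene stay as the last step left them, time stands still between calls to the robot, and variables do not carry over. Pictures are saved under pics/ and viewed, at most 10 in all, crops included, and the job is handed in when it is done.

Besides the shell and the picture viewer there is one more tool, called after "Request:" by a JSON object that holds its "method" and its "body". arm_command: Moves the arm, as the interface text tells. Scaled input: -1 to 1 covers 500 mm each way for a shift and 5 degrees each way for a turn. Its arguments: {"type":"object","properties":{"plan":{"type":"array","items":{"type":"object","properties":{"grip":{"type":"number"},"slide":{"type":"array","items":{"type":"number"}},"spin":{"type":"number"}}}}},"required":["plan"]}

```bash
mkdir -p pics; ls
python3 - <<'E'
from bench import sensors, snapshot, camera_info
import cv2
for n in ("scene","top","wrist"):
    c=camera_info(n); print(n,c)
    cv2.imwrite(f"pics/{n}0.png",snapshot(n)[:,:,::-1])
print(sensors.get_obs())
E
```

```text
pics
scene {'fx': 406.1514144774849, 'fy': 406.1514144774849, 'cx': 316.64516194022974, 'cy': 201.02440847486315, 'position': array([ 1.52900713, -0.29670715,  0.6896954 ]), 'rotation': array([ 1.02533353, -0.00738359,  1.33660118])}
top {'fx': 437.713000872849, 'fy': 437.713000872849, 'cx': 317.7518324633877, 'cy': 194.98015725130892, 'position': array([ 0.48652053, -0.03745405,  1.27246051]), 'rotation': array([ 0.06672193, -0.01038086, -1.55006561])}
wrist {'fx': 276.4796517506928, 'fy': 276.4796517506928, 'cx': 325.3856975029463, 'cy': 202.41676746296343, 'position': array([ 0.20288726, -0.51491029,  0.38358671]), 'rotation': array([-0.23548131,  0.00216849, -1.31898542])}
{'time': 0.15, 'joint_positions': array([-1.42110502e+00,  8.78063261e-02,  1.37186829e+00, -2.04472486e-05,
        1.68360202e+00, -1.03105995e-01]), 'qvel': array([-0.00024343, -0.00320575, -0.00641025,  0.00023279, -0.00133109,
        0.00160347]), 'joint_torque': array([ 6.64021300e-04, -3.40644085e+01, -3.02792752e+01,  7.17727281e-02,
        3.04870808e-02, -1.15289067e-04]), 'tool_pos': array([ 0.13749301, -0.53215667,  0.22958118]), 'ee_rot': array([-3.13991552e+00, -1.53107814e-04,  2.52794891e-01]), 'wrist_force': array([-0.12116624, -0.14569949,  0.0608307 ]), 'wrist_torque': array([-0.00378576,  0.00639113, -0.04101408]), 'finger_force': 0.0, 'width': 0.09398089882326494}
```

View pics/top0.png

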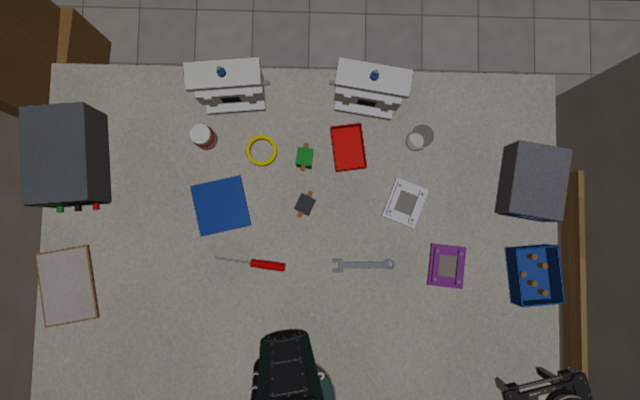

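View pics/scene0.png

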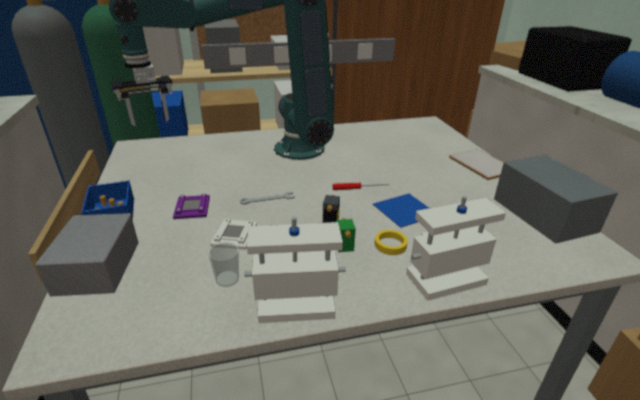

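The top view shows the black controller at about (305,204), with brass at (309,194) and (301,214). The pad is at (221,206), the white cradle at (406,203), and the green look-alike at (304,157). The tool can only shift and spin about the vertical, so it can't tilt. I'll have to tip the block between the fingertips.

```bash
cat > h.py <<'E'
import numpy as np, cv2
from scipy.spatial.transform import Rotation as R
from bench import sensors, snapshot, camera_info
def shot(n):
    o=sensors.get_obs(); c=camera_info(n); im=snapshot(n); return o,c,im
def ray(c,uv):
    d=np.array([(uv[0]-c['cx'])/c['fx'],-(uv[1]-c['cy'])/c['fy'],-1.])
    return np.array(c['position']),R.from_euler('xyz',c['rotation']).apply(d)
def onz(c,uv,z):
    p,d=ray(c,uv); return p+d*(z-p[2])/d[2]
def proj(c,P):
    q=R.from_euler('xyz',c['rotation']).inv().apply(np.array(P)-c['position'])
    return c['cx']+c['fx']*q[0]/-q[2], c['cy']-c['fy']*q[1]/-q[2]
def tri(c1,a,c2,b):
    p,d=ray(c1,a);q,e=ray(c2,b)
    s=np.linalg.lstsq(np.c_[d,-e],q-p,rcond=None)[0]
    x,y=p+s[0]*d,q+s[1]*e; return (x+y)/2,np.linalg.norm(x-y)
def hsv(im): return cv2.cvtColor(im,cv2.COLOR_RGB2HSV)
def blobs(m,roi=None,amin=30):
    m=m.astype(np.uint8)*255
    if roi: k=np.zeros_like(m); k[roi[1]:roi[3],roi[0]:roi[2]]=1; m=m*k
    cs,_=cv2.findContours(m,cv2.RETR_EXTERNAL,cv2.CHAIN_APPROX_NONE)
    return sorted([c for c in cs if cv2.contourArea(c)>=amin],key=cv2.contourArea,reverse=True)
E
python3 - <<'E'
from h import *
o,c,im=shot('top'); H=hsv(im)
def rep(name,m,roi,z,a=20):
    for b in blobs(m,roi,a)[:3]:
        r=cv2.minAreaRect(b); bx=cv2.boxPoints(r)
        P=[onz(c,q,z)for q in bx]; e=P[1]-P[0]; f=P[2]-P[1]
        print(name,np.round(r[0],1),np.round(onz(c,r[0],z),3),'sides',np.round([np.linalg.norm(e),np.linalg.norm(f)],3),'ang',np.round(np.degrees([np.arctan2(e[1],e[0]),np.arctan2(f[1],f[0])]),1))
rep('pad',(abs(H[...,0].astype(int)-110)<12)&(H[...,1]>120),(170,160,270,250),.006)
rep('ctl',H[...,2]<85,(280,180,330,225),.076)
rep('brass',(abs(H[...,0].astype(int)-20)<10)&(H[...,1]>110),(280,180,330,225),.065,5)
rep('crad',H[...,2]>195,(370,165,440,240),.012)
E
```

```text
pad [220.2 205.5] [0.535 0.232 0.006] sides [0.148 0.147] ang [ -76.4 -166. ]
ctl [304.6 203.8] [ 0.542 -0.013  0.076] sides [0.049 0.044] ang [ -25.2 -115.4]
brass [299.9 213.8] [ 0.514 -0.     0.065] sides [0.013 0.01 ] ang [ -17.1 -107.2]
brass [309.4 193.7] [ 0.571 -0.025  0.065] sides [0.012 0.009] ang [ -25.2 -115.4]
```

Run:
```python
import cv2
a=cv2.imread('pics/top0.png')[120:240,180:440]
b=cv2.imread('pics/scene0.png')[165:285,190:450]
cv2.imwrite('pics/crop.png',cv2.resize(cv2.vconcat([a,b]),None,fx=2.5,fy=2.5,interpolation=cv2.INTER_CUBIC))
```

```text
(no output)
```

View pics/crop.png

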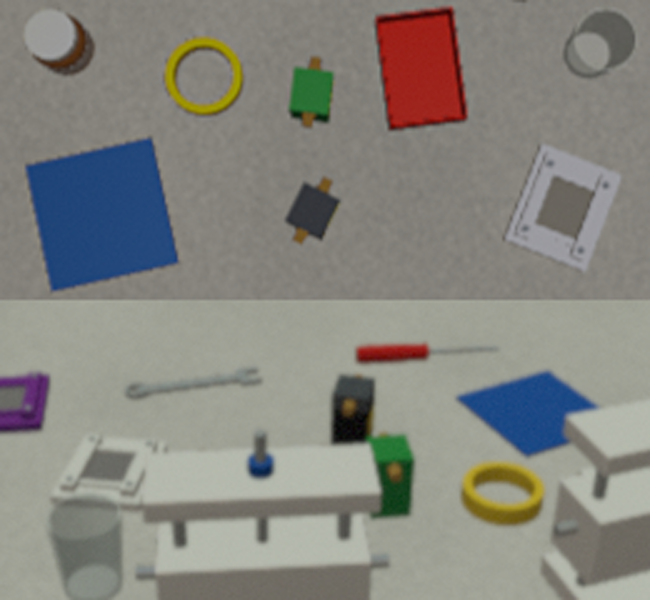

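The crop confirms the block stands with its brass ends up: scene pixels (329,208), top pixels (300,214) and (309,194). Its position is about (0.542,-0.013) with its x axis at -24°. I'll move above it.

Request:
{"method": "arm_command", "body": {"plan": [{"grip": -1,"slide": [0.095,-0.073,0]},{"slide": [0.095,-0.073,0],"grip": -1},{"slide": [0.095,-0.073,0],"grip": -1},{"slide": [0.095,-0.073,0],"grip": -1},{"slide": [0.095,-0.073,0],"grip": -1},{"slide": [0.095,-0.073,0],"grip": -1},{"slide": [0.095,-0.073,0],"grip": -1},{"slide": [0.095,-0.073,0],"grip": -1},{"slide": [0.095,-0.073,0],"grip": -1},{"slide": [0.095,-0.073,0],"grip": -1}]}}

```text
invalid input at $.plan[0]: expected keys grip, slide, spin
```

Request:
{"method": "arm_command", "body": {"plan": [{"grip": -1,"slide": [0.095,-0.073,0],"spin": 0},{"slide": [0,0,0],"grip": -1,"spin": 1},{"slide": [0,0,0],"grip": -1,"spin": 1},{"slide": [0,0,0],"grip": -1,"spin": 1},{"slide": [0,0,0],"grip": -1,"spin": 1},{"slide": [0,0,0],"grip": -1,"spin": 1},{"slide": [0,0,0],"grip": -1,"spin": 1},{"slide": [0,0,0],"grip": -1,"spin": 1},{"slide": [0,0,0],"grip": -1,"spin": 0.7},{"slide": [0,0,0],"grip": -1,"spin": 0}]}}

```text
time: 1.45
tool_pos: [0.1744, -0.4852, 0.2303]
ee_rot: [-3.141, 0.0, -0.418]
wrist_force: [-0.4, 0.5, -0.5]
width: 0.0941
finger_force: 0.0
```

Run:
```python
from h import *
o,c,im=shot('wrist'); cv2.imwrite('pics/w1.png',im[:,:,::-1])
print(o['time'],o['tool_pos'],np.degrees(o['ee_rot']),c)
print(proj(c,[.542,-.013,.076]))
t=camera_info('top')
```

```text
1.45 [ 0.17438172 -0.48518641  0.23025631] [-1.79980815e+02  1.51258996e-02 -2.39727009e+01] {'fx': 276.4796517506928, 'fy': 276.4796517506928, 'cx': 325.3856975029463, 'cy': 202.41676746296343, 'position': array([ 0.23609596, -0.51187188,  0.38436888]), 'rotation': array([-2.35950574e-01,  1.56410026e-04, -1.99020186e+00])}
(np.float64(-243.23228240170363), np.float64(59.08763059440227))
```

View pics/w1.png

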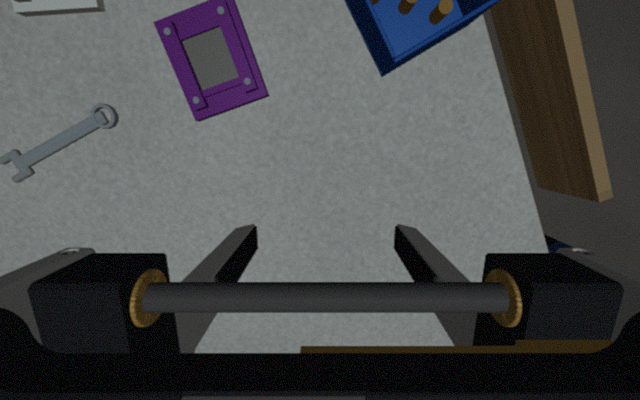

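The wrist view shows the purple cradle and wrench. The first call was refused for missing keys, and only the turn was done. Now I'll slide over.

Request:
{"method": "arm_command", "body": {"plan": [{"grip": -1,"slide": [0.013,-0.116,0],"spin": 0},{"grip": -1,"slide": [0.013,-0.116,0],"spin": 0},{"grip": -1,"slide": [0.013,-0.116,0],"spin": 0},{"grip": -1,"slide": [0.013,-0.116,0],"spin": 0},{"grip": -1,"slide": [0.013,-0.116,0],"spin": 0},{"grip": -1,"slide": [0.013,-0.116,0],"spin": 0},{"grip": -1,"slide": [0.013,-0.116,0],"spin": 0},{"grip": -1,"slide": [0.013,-0.116,0],"spin": 0},{"grip": -1,"slide": [0.013,-0.116,0],"spin": 0},{"grip": -1,"slide": [0.013,-0.116,0],"spin": 0}]}}

```text
time: 2.75
tool_pos: [0.4705, 0.0199, 0.2307]
ee_rot: [3.142, -0.001, -0.418]
wrist_force: [0.9, -0.7, 0.6]
width: 0.0942
finger_force: 0.0
```

Run:
```python
from h import *
o,c,im=shot('wrist'); cv2.imwrite('pics/w2.png',im[:,:,::-1])
print(o['time'],o['tool_pos'],np.degrees(o['ee_rot'][2]))
print(proj(c,[.542,-.013,.076]))
```

```text
2.75 [0.47054556 0.01992574 0.23067034] -23.935875087141522
(np.float64(326.99861719551666), np.float64(125.21044179389013))
```

View pics/w2.png

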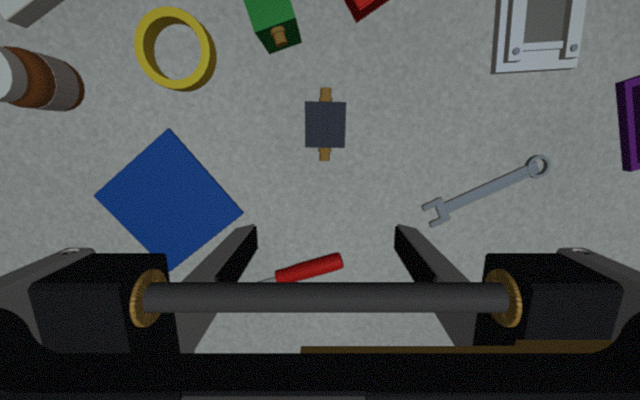

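The controller's top face spans columns 305–346 and rows 101–148, and it's aligned with the tool. The pad's corners are near (168,129), (95,196), (168,270) and (242,212), and the cradle is at upper right, centred near (540,20).

Run:
```python
from h import *
w=camera_info('wrist'); t=camera_info('top')
im=cv2.imread('pics/w2.png')[:,:,::-1]; H=hsv(im); T=cv2.imread('pics/top0.png')[:,:,::-1]; HT=hsv(T)
def ctr(H,f,roi):
    b=blobs(f(H),roi,20)[0]; return cv2.minAreaRect(b)
blue=lambda H:(abs(H[...,0].astype(int)-110)<12)&(H[...,1]>120)
dark=lambda H:(H[...,2]<95)
a=ctr(H,dark,(290,80,360,165)); b=ctr(HT,dark,(280,180,330,225))
print('ctl',a,tri(w,a[0],t,b[0]),onz(w,a[0],.076))
bx=cv2.boxPoints(a); P=[onz(w,q,.076)for q in bx]; print(np.round(P,4))
a=ctr(H,blue,(60,110,260,275)); b=ctr(HT,blue,(170,160,270,250))
print('pad',a,tri(w,a[0],t,b[0]),onz(w,a[0],.006))
P=[onz(w,q,.006)for q in cv2.boxPoints(a)]; print(np.round(P,3))
# cradle, top view: white outer
m=(HT[...,1]<35)&(HT[...,2]>165)
for q in blobs(m,(375,165,440,240),50)[:2]:
    r=cv2.minAreaRect(q); P=[onz(t,x,.012) for x in cv2.boxPoints(r)]; print('crad',r,onz(t,r[0],.012),np.round(P,3),cv2.contourArea(q))
```

```text
ctl ((325.0, 123.5), (40.0, 71.0), 0.0) (array([ 0.55673882, -0.00679554, -0.21212379]), np.float64(0.00473663703354133)) [ 0.5471267  -0.00426143  0.076     ]
[[ 0.5214  0.0311  0.076 ]
 [ 0.5881  0.0006  0.076 ]
 [ 0.5714 -0.0376  0.076 ]
 [ 0.5037 -0.0094  0.076 ]]
pad ((167.7920379638672, 203.11947631835938), (112.60428619384766, 100.75120544433594), 48.8140754699707) (array([0.53688759, 0.22774031, 0.02766206]), np.float64(0.005307238559105057)) [0.53985178 0.2418994  0.006     ]
[[0.593 0.332 0.006]
 [0.628 0.187 0.006]
 [0.486 0.151 0.006]
 [0.439 0.305 0.006]]
```

```bash
cat >> h.py <<'E'
def poly(H,f,roi,n=4):
    b=blobs(f(H),roi,20)[0]; h=cv2.convexHull(b); r=cv2.minAreaRect(b); return r
blue=lambda H:(abs(H[...,0].astype(int)-110)<12)&(H[...,1]>120)
dark=lambda H:(H[...,2]<95)&(H[...,1]<110)
def ctr(H,f,roi):
    b=blobs(f(H),roi,20)[0]; M=cv2.moments(b); return (M['m10']/M['m00'],M['m01']/M['m00']),cv2.minAreaRect(b)
E
python3 - <<'E'
from h import *
print(sensors.get_obs()['tool_pos'])
o,w,im=shot('wrist'); w2=camera_info('wrist'); print(w['position'],w2['position'],w['rotation'],o['tool_pos'],o['time'],o['qvel'].round(3))
H=hsv(im); cv2.imwrite('pics/w3.png',im[:,:,::-1]); np.save('w3.npy',[w],allow_pickle=True)
t=camera_info('top');T=cv2.imread('pics/top0.png')[:,:,::-1]; HT=hsv(T)
S=cv2.imread('pics/scene0.png')[:,:,::-1]; s=camera_info('scene')
k=(H[140:141,325]);print(k,H[125,325],H[155,325])
D=lambda H:(H[...,2]<95)&(H[...,1]<90)
for n,f,r1,r2,z in(('ctl',D,(290,80,360,165),(280,180,330,225),.076),('pad',blue,(60,110,260,275),(170,160,270,250),.006)):
    a,ra=ctr(H,f,r1); b,rb=ctr(HT,f,r2)
    print(n,a,ra,tri(w,a,t,b),onz(w,a,z),onz(t,b,z))
a=cv2.minAreaRect(blobs(blue(hsv(S)),(370,190,440,225))[0]);
E
```

```text
[0.47280516 0.02588438 0.22999287]
[ 0.53433634 -0.00120805  0.38410907] [ 0.53312176 -0.00394822  0.38392616] [-0.23605979  0.00620167 -1.98284162] [0.47280516 0.02588438 0.22999287] 2.8 [-0.094 -0.048  0.064 -0.067  0.062 -0.172]
[[114  45  57]] [109  68  60] [ 69  14 125]
ctl (332.0239146431199, 123.45060706401766) ((332.5, 125.0), (41.0, 52.0), 0.0) (array([ 0.54405841, -0.01187906,  0.04579639]), np.float64(0.00219021592579226)) [ 0.54415498 -0.01118309  0.076     ] [ 0.54160809 -0.01223607  0.076     ]
pad (173.85841435459648, 199.13911943719862) ((173.36929321289062, 201.5799560546875), (112.39614868164062, 100.758544921875), 49.08561706542969) (array([0.53841892, 0.23324839, 0.00198543]), np.float64(0.006135065345934218)) [0.54140683 0.23102511 0.006     ] [0.53519869 0.23221119 0.006     ]
```

The arm was still settling in that shot. Both views agree on the controller at (0.543,-0.012) and the pad at (0.537,0.232). I'll move above it, settle, then check.

Request:
{"method": "arm_command", "body": {"plan": [{"grip": -1,"slide": [0.08,0,0],"spin": 0},{"grip": -1,"slide": [0.08,0,0.04],"spin": 0},{"grip": -1,"slide": [0,0,0.04],"spin": 0},{"grip": -1,"slide": [0,0,0],"spin": 0},{"grip": -1,"slide": [0,0,0],"spin": 0},{"grip": -1,"slide": [0,0,0],"spin": 0}]}}

```text
time: 3.6
tool_pos: [0.5432, -0.0147, 0.1921]
ee_rot: [-3.141, -0.003, -0.419]
wrist_force: [1.2, 0.7, 0.2]
width: 0.0936
finger_force: 0.0
```

Run:
```python
from h import *
o,t,im=shot('top'); print(o['tool_pos'],np.degrees(o['ee_rot']),o['time'])
Rt=R.from_euler('xyz',o['ee_rot'])
for p in ([.543,-.012,.046],): print(Rt.inv().apply(np.array(p)-o['tool_pos'])/.5)
```

```text
[ 0.54320978 -0.01472023  0.19212769] [-1.79963972e+02 -1.59072267e-01 -2.40099640e+01] 3.6
[-0.00340834 -0.00461524  0.29225001]
```

Request:
{"method": "arm_command", "body": {"plan": [{"grip": -1,"slide": [-0.003,-0.0045,0.08],"spin": 0},{"grip": -1,"slide": [0,0,0.09],"spin": 0},{"grip": -1,"slide": [0,0,0.08],"spin": 0},{"grip": -1,"slide": [0,0,0.04],"spin": 0},{"grip": 1,"slide": [0,0,0],"spin": 0},{"grip": 1,"slide": [0,0,0],"spin": 0},{"grip": 1,"slide": [0,0,0],"spin": 0},{"grip": 1,"slide": [0,0,0],"spin": 0},{"grip": 1,"slide": [0,0,0],"spin": 0}]}}

```text
time: 4.78
tool_pos: [0.5428, -0.0119, 0.046]
ee_rot: [-3.141, -0.001, -0.419]
wrist_force: [-0.3, 0.4, 0.1]
width: 0.0471
finger_force: 0.0
```

Request:
{"method": "arm_command", "body": {"plan": [{"grip": 1,"slide": [0,0,0],"spin": 0},{"grip": 1,"slide": [0,0,-0.04],"spin": 0},{"grip": 1,"slide": [0,0,-0.08],"spin": 0},{"grip": 1,"slide": [-0.05,-0.08,0],"spin": 0},{"grip": 1,"slide": [-0.05,-0.1,0],"spin": 0},{"grip": 1,"slide": [-0.05,-0.1,0],"spin": 0},{"grip": 1,"slide": [0,-0.085,0],"spin": -1},{"grip": 1,"slide": [0,0,0],"spin": -1},{"grip": 1,"slide": [0,0,0],"spin": -1},{"grip": 1,"slide": [0,0,0],"spin": -1}]}}

```text
time: 6.02
tool_pos: [0.5469, 0.1852, 0.1032]
ee_rot: [3.14, 0.004, -0.067]
wrist_force: [-0.3, -0.6, -5.1]
width: 0.0441
finger_force: 29.9
```

Request:
{"method": "arm_command", "body": {"plan": [{"grip": 1,"slide": [0,0,0],"spin": -1},{"grip": 1,"slide": [0,0,0],"spin": -1},{"grip": 1,"slide": [0,0,0],"spin": -1},{"grip": 1,"slide": [0,0,0],"spin": -0.6},{"grip": 1,"slide": [0,0,0],"spin": 0},{"grip": 1,"slide": [0,0,0],"spin": 0},{"grip": 1,"slide": [0,0,0],"spin": 0}]}}

```text
time: 6.9
tool_pos: [0.548, 0.1853, 0.1051]
ee_rot: [3.141, 0.001, 0.244]
wrist_force: [-0.6, 0.6, -4.8]
width: 0.044
finger_force: 29.9
```

Run:
```python
from h import *
o,t,im=shot('top'); print(o['tool_pos'],np.degrees(o['ee_rot']),o['time'],o['joint_positions'],o['wrist_force'])
Rt=R.from_euler('xyz',o['ee_rot'])
print(Rt.inv().apply(np.array([.549,.185,.052])-o['tool_pos'])/.5)
o,w,im=shot('wrist'); H=hsv(im)
print([np.round(onz(w,q,.006),3) for q in cv2.boxPoints(ctr(H,blue,(0,0,640,400))[1])])
cv2.imwrite('pics/w4.png',im[:,:,::-1])
```

```text
[0.54801971 0.18527604 0.10505519] [1.79994345e+02 4.45450621e-02 1.39616470e+01] 6.9 [ 2.28084251e-01  2.07094252e-01  1.48681824e+00 -1.11639014e-04
  1.44845599e+00  1.55521750e+00] [-0.59940736  0.62183776 -4.77524692]
[0.00185194 0.00099834 0.10610908]
[array([0.592, 0.323, 0.006]), array([0.627, 0.18 , 0.006]), array([0.497, 0.145, 0.006]), array([0.457, 0.306, 0.006])]
```

View pics/w4.png

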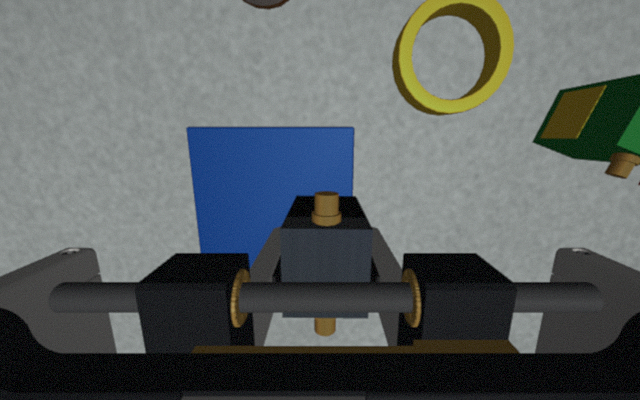

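The block is held by its broad sides at the centre of the view, above the near edge of the blue pad, whose top-right corner is at (354,127). I'll lower it onto the pad.

Request:
{"method": "arm_command", "body": {"plan": [{"grip": 1,"slide": [0,-0.006,0.04],"spin": 0},{"grip": 1,"slide": [0,0,0.04],"spin": 0},{"grip": 1,"slide": [0,0,0.015],"spin": 0},{"grip": 1,"slide": [0,0,0.004],"spin": 0},{"grip": 1,"slide": [0,0,0.003],"spin": 0},{"grip": 1,"slide": [0,0,0.002],"spin": 0},{"grip": 1,"slide": [0,0,0],"spin": 0},{"grip": 1,"slide": [0,0,0],"spin": 0}]}}

```text
time: 8.0
tool_pos: [0.5477, 0.1883, 0.0537]
ee_rot: [3.142, -0.001, 0.244]
wrist_force: [-1.1, 0.1, -5.5]
width: 0.0438
finger_force: 29.9
```

Request:
{"method": "arm_command", "body": {"plan": [{"grip": 1,"slide": [0,0,0.003],"spin": 0},{"grip": 1,"slide": [0,0,0.002],"spin": 0},{"grip": 1,"slide": [0,0,0],"spin": 0}]}}

```text
time: 8.38
tool_pos: [0.5478, 0.1883, 0.0519]
ee_rot: [3.141, -0.001, 0.244]
wrist_force: [-1.1, -0.5, 1.3]
width: 0.044
finger_force: 29.9
```

The block stands on the pad. Since the tool can't tilt, my plan is to stand the block on the bench beside the pad and pinch its end faces loosely on the trailing strip. Then I'll roll it over the pad's edge onto the pad, letting it pivot in the pinch.

Request:
{"method": "arm_command", "body": {"plan": [{"grip": 1,"slide": [0,0,-0.03],"spin": 0},{"grip": 1,"slide": [0,0.058,0],"spin": 0},{"grip": 1,"slide": [0,0.058,0],"spin": 0},{"grip": 1,"slide": [0,0,0.03],"spin": 0},{"grip": 1,"slide": [0,0,0.006],"spin": 0},{"grip": 1,"slide": [0,0,0.003],"spin": 0},{"grip": 1,"slide": [0,0,0.003],"spin": 0},{"grip": 1,"slide": [0,0,0.001],"spin": 0},{"grip": 1,"slide": [0,0,0],"spin": 0}]}}

```text
time: 9.5
tool_pos: [0.5613, 0.1326, 0.0459]
ee_rot: [-3.141, -0.0, 0.245]
wrist_force: [-4.9, 0.1, 4.0]
width: 0.0437
finger_force: 29.9
```

Request:
{"method": "arm_command", "body": {"plan": [{"grip": -1,"slide": [0,0,0],"spin": 0},{"grip": -1,"slide": [0,0,0],"spin": 0},{"grip": -1,"slide": [0,0,-0.05],"spin": 0},{"grip": -1,"slide": [0,0,-0.08],"spin": 0},{"grip": -1,"slide": [0,0,-0.07],"spin": -1},{"grip": -1,"slide": [0,0,0],"spin": -1},{"grip": -1,"slide": [0,0,0],"spin": -1},{"grip": -1,"slide": [0,0,0],"spin": -1},{"grip": -1,"slide": [0,0,0],"spin": -1},{"grip": -1,"slide": [0,0,0],"spin": -1}]}}

```text
time: 10.75
tool_pos: [0.5622, 0.132, 0.1446]
ee_rot: [3.14, -0.001, 0.77]
wrist_force: [-0.6, -0.4, 0.1]
width: 0.0942
finger_force: 0.0
```

Request:
{"method": "arm_command", "body": {"plan": [{"grip": -1,"slide": [0,0,0],"spin": -1},{"grip": -1,"slide": [0,0,0],"spin": -1},{"grip": -1,"slide": [0,0,0],"spin": -1},{"grip": -1,"slide": [0,0,0],"spin": -1},{"grip": -1,"slide": [0,0,0],"spin": -1},{"grip": -1,"slide": [0,0,0],"spin": -1},{"grip": -1,"slide": [0,0,0],"spin": -1},{"grip": -1,"slide": [0,0,0],"spin": -1},{"grip": -1,"slide": [0,0,0],"spin": -1},{"grip": -1,"slide": [0,0,0],"spin": -1}]}}

```text
time: 12.0
tool_pos: [0.5622, 0.132, 0.1447]
ee_rot: [3.14, 0.0, 1.643]
wrist_force: [0.0, 0.9, -0.8]
width: 0.0938
finger_force: 0.0
```

Request:
{"method": "arm_command", "body": {"plan": [{"grip": -1,"slide": [0,0,0],"spin": -1},{"grip": -1,"slide": [0,0,0],"spin": -1},{"grip": -1,"slide": [0,0,0],"spin": 0},{"grip": -1,"slide": [0,0,0],"spin": 0},{"grip": -1,"slide": [0,0,0],"spin": 0}]}}

```text
time: 12.62
tool_pos: [0.5617, 0.132, 0.1445]
ee_rot: [3.141, 0.0, 1.814]
wrist_force: [-0.0, 0.2, 0.7]
width: 0.0939
finger_force: 0.0
```

Run:
```python
from h import *
o,t,im=shot('top'); print(o['tool_pos'],np.degrees(o['ee_rot']),o['time'],o['joint_positions'].round(2))
Rt=R.from_euler('xyz',o['ee_rot'])
print(Rt.inv().apply(np.array([.5659,.1142,.062])-o['tool_pos'])/.5)
cv2.imwrite('pics/t5.png',im[:,:,::-1])
```

```text
[0.56165417 0.13197925 0.14447739] [1.79984313e+02 5.34530476e-03 1.03943728e+02] 12.625 [ 0.13  0.18  1.44 -0.    1.52 -0.11]
[-0.03654153 -0.00037222  0.1649581 ]
```

Request:
{"method": "arm_command", "body": {"plan": [{"grip": -1,"slide": [-0.037,0,0],"spin": 0},{"grip": -1,"slide": [0,0,0.06],"spin": 0},{"grip": -1,"slide": [0,0,0.07],"spin": 0},{"grip": 0,"slide": [0,0,0.035],"spin": 0},{"grip": 0,"slide": [0,0,0],"spin": 0},{"grip": 1,"slide": [0,0,0],"spin": 0},{"grip": 1,"slide": [0,0,0],"spin": 0},{"grip": 1,"slide": [0,0,0],"spin": 0},{"grip": 1,"slide": [0,0,0],"spin": 0},{"grip": 1,"slide": [0,0,0],"spin": 0}]}}

```text
time: 13.92
tool_pos: [0.5666, 0.114, 0.0632]
ee_rot: [3.14, 0.001, 1.815]
wrist_force: [-0.6, -0.4, 5.6]
width: 0.0482
finger_force: 30.0
```

Run:
```python
from h import *
o,t,im=shot('wrist'); print(o['tool_pos'],o['width'],o['finger_force'],o['time'])
cv2.imwrite('pics/w5.png',im[:,:,::-1])
```

```text
[0.56655326 0.1140397  0.06317693] 0.048171600345782134 29.979114532470703 13.925
```

View pics/w5.png

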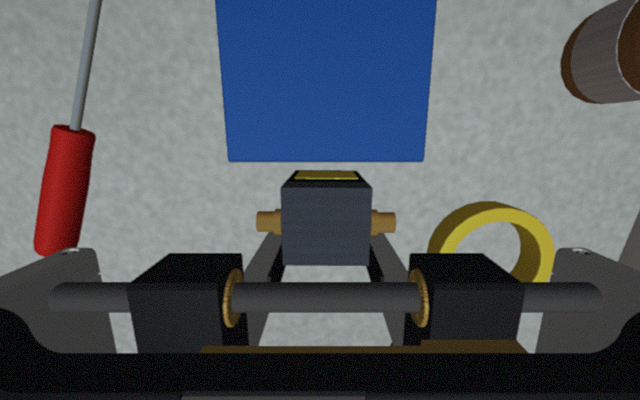

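The block is pinched at its ends. The pad edge lies ahead at row 160, and the block's leading face, with the yellow label, is at row 171. I'll lift 2 mm and ease it against the pad edge.

Request:
{"method": "arm_command", "body": {"plan": [{"grip": 1,"slide": [0,0,-0.004],"spin": 0},{"grip": 1,"slide": [0.006,0,0],"spin": 0},{"grip": 1,"slide": [0.006,0,0],"spin": 0},{"grip": 1,"slide": [0,0,0],"spin": 0}]}}

```text
time: 14.48
tool_pos: [0.564, 0.1202, 0.0633]
ee_rot: [-3.14, -0.0, 1.815]
wrist_force: [0.9, -0.7, -3.3]
width: 0.048
finger_force: 30.0
```

Request:
{"method": "arm_command", "body": {"plan": [{"grip": 1,"slide": [0.004,0,-0.002],"spin": 0},{"grip": 1,"slide": [0.004,0,0],"spin": 0},{"grip": 1,"slide": [0,0,0],"spin": 0}]}}

```text
time: 14.85
tool_pos: [0.5637, 0.1217, 0.0642]
ee_rot: [-3.14, 0.004, 1.815]
wrist_force: [0.8, -5.8, -5.5]
width: 0.0475
finger_force: 30.0
```

Contact is made at 5.8 N. Now I start the arc about the pad's edge.

Request:
{"method": "arm_command", "body": {"plan": [{"grip": 1,"slide": [0.01,0,-0.006],"spin": 0},{"grip": 1,"slide": [0.01,0,-0.006],"spin": 0},{"grip": 1,"slide": [0,0,0],"spin": 0}]}}

```text
time: 15.22
tool_pos: [0.5609, 0.1321, 0.0701]
ee_rot: [-3.14, 0.003, 1.815]
wrist_force: [1.3, -4.6, -5.3]
width: 0.0476
finger_force: 30.0
```

Run:
```python
from h import *
o,t,im=shot('wrist'); print(o['tool_pos'],o['wrist_force'],o['wrist_torque'],o['time'])
cv2.imwrite('pics/w6.png',im[:,:,::-1])
```

```text
[0.56086002 0.13212571 0.07006894] [ 1.3000063  -4.63141336 -5.33099488] [-1.28565589 -0.48763419 -0.05565012] 15.225
```

View pics/w6.png

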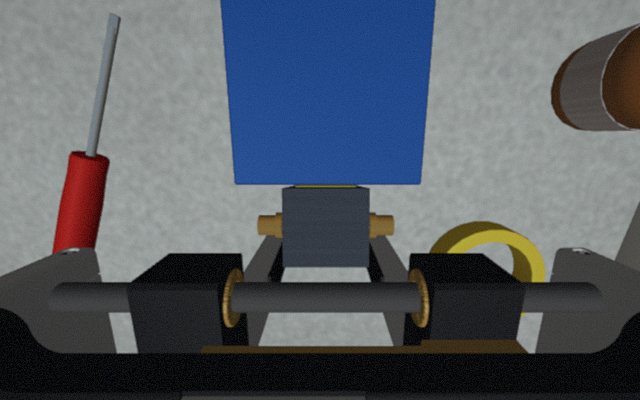

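The label strip on the leading face has narrowed to rows 185–188 and contact holds at about 5 N, so the block is pivoting in the pinch. I'll continue the arc.

Request:
{"method": "arm_command", "body": {"plan": [{"grip": 1,"slide": [0.0105,0,-0.005],"spin": 0},{"grip": 1,"slide": [0.0107,0,-0.004],"spin": 0},{"grip": 1,"slide": [0.011,0,-0.003],"spin": 0},{"grip": 1,"slide": [0.0115,0,-0.0025],"spin": 0},{"grip": 1,"slide": [0.0115,0,-0.001],"spin": 0},{"grip": 1,"slide": [0.0115,0,0],"spin": 0},{"grip": 1,"slide": [0,0,0],"spin": 0}]}}

```text
time: 16.15
tool_pos: [0.5529, 0.1635, 0.0779]
ee_rot: [-3.139, 0.005, 1.815]
wrist_force: [0.6, -7.1, -3.5]
width: 0.0475
finger_force: 35.7
```

```bash
cat > br.py <<'E'
from h import *
# brass centres in wrist view -> direction from pinch in tool (x,z) using known plane x=+-31.5 mm along tool y
o,c,im=shot('wrist'); H=hsv(im); print(o['tool_pos'].round(4),o['wrist_force'].round(1),o['time'])
m=(abs(H[...,0].astype(int)-17)<9)&(H[...,1]>100)&(H[...,2]>70)
Rt=R.from_euler('xyz',o['ee_rot'])
for b in blobs(m,(200,120,460,400),40):
    M=cv2.moments(b); u=(M['m10']/M['m00'],M['m01']/M['m00'])
    p,d=ray(c,u); p=Rt.inv().apply(p-o['tool_pos']); d=Rt.inv().apply(d)
    Y=np.sign(d[1])*.0315; q=p+d*(Y-p[1])/d[1]
    print(np.round(u),cv2.contourArea(b),'tool pos mm',(q*1000).round(1))
E
python3 br.py
```

```text
[0.5529 0.1635 0.0779] [ 0.6 -7.1 -3.5] 16.15
[378. 224.] 406.5 tool pos mm [17.6 31.5  1.2]
[325. 268.] 402.5 tool pos mm [-12789.8    -31.5  25206.3]
[272. 224.] 402.5 tool pos mm [ 16.7 -31.5   4.3]
[423. 304.] 278.5 tool pos mm [ 16.   31.5 -76.3]
[226. 304.] 224.5 tool pos mm [ 15.4 -31.5 -75.3]
```

Run:
```python
from h import *
o,c,im=shot('wrist'); cv2.imwrite('pics/w7.png',im[:,:,::-1])
for r in range(176,296,4): print(r,im[r,325],im[r,300],end=' | ')
```

```text
176 [ 37  75 145] [ 33  77 145] | 180 [ 44  83 149] [ 40  80 148] | 184 [53 60 76] [54 58 75] | 188 [53 51 55] [53 56 57] | 192 [53 53 53] [56 56 60] | 196 [58 57 60] [52 55 59] | 200 [58 59 61] [56 57 59] | 204 [55 57 62] [61 63 63] | 208 [56 55 60] [57 58 59] | 212 [59 61 59] [55 56 58] | 216 [52 52 53] [62 61 59] | 220 [56 60 59] [56 53 58] | 224 [51 53 56] [54 51 54] | 228 [48 50 56] [53 54 57] | 232 [57 56 58] [48 53 51] | 236 [53 55 55] [49 53 55] | 240 [59 59 63] [55 55 57] | 244 [51 52 55] [51 52 55] | 248 [50 51 54] [55 54 57] | 252 [53 59 59] [62 63 62] | 256 [51 50 56] [54 55 59] | 260 [52 54 54] [51 51 52] | 264 [50 45 20] [46 43 13] | 268 [146 137 132] [160 137  50] | 272 [141 118  41] [140 118  46] | 276 [155 163 161] [163 169 165] | 280 [157 164 163] [159 166 161] | 284 [33 34 34] [27 36 35] | 288 [41 43 41] [39 43 43] | 292 [47 48 51] [51 52 53] |
```

```bash
cat > th.py <<'E'
from h import *
o=sensors.get_obs(); c=camera_info('wrist'); Rt=R.from_euler('xyz',o['ee_rot'])
def row(x,up,th):
    a=np.radians(th); X=x*np.cos(a)+up*np.sin(a); U=up*np.cos(a)-x*np.sin(a)
    return proj(c,o['tool_pos']+Rt.apply([X/1e3,0,(6-U)/1e3]))[1]
for th in range(0,111,10): print(th,'leadtop %.0f trailtop %.0f trailbot %.0f leadbot %.0f'%(row(41,19,th),row(-3,19,th),row(-3,-57,th),row(41,-57,th)))
E
python3 th.py
```

```text
0 leadtop 189 trailtop 267 trailbot 225 leadbot 171
10 leadtop 182 trailtop 262 trailbot 236 leadbot 183
20 leadtop 177 trailtop 256 trailbot 249 leadbot 196
30 leadtop 175 trailtop 250 trailbot 261 leadbot 209
40 leadtop 176 trailtop 244 trailbot 273 leadbot 222
50 leadtop 178 trailtop 238 trailbot 286 leadbot 236
60 leadtop 183 trailtop 232 trailbot 298 leadbot 250
70 leadtop 188 trailtop 228 trailbot 310 leadbot 265
80 leadtop 195 trailtop 224 trailbot 321 leadbot 279
90 leadtop 203 trailtop 221 trailbot 331 leadbot 294
100 leadtop 212 trailtop 219 trailbot 340 leadbot 309
110 leadtop 221 trailtop 218 trailbot 347 leadbot 323
```

Run:
```python
import cv2
a=cv2.imread('pics/w7.png')[150:320,220:430]
a=cv2.convertScaleAbs(a,alpha=1.7)
cv2.imwrite('pics/w7c.png',cv2.resize(a,None,fx=3.4,fy=3.4,interpolation=cv2.INTER_CUBIC))
```

```text
(no output)
```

View pics/w7c.png

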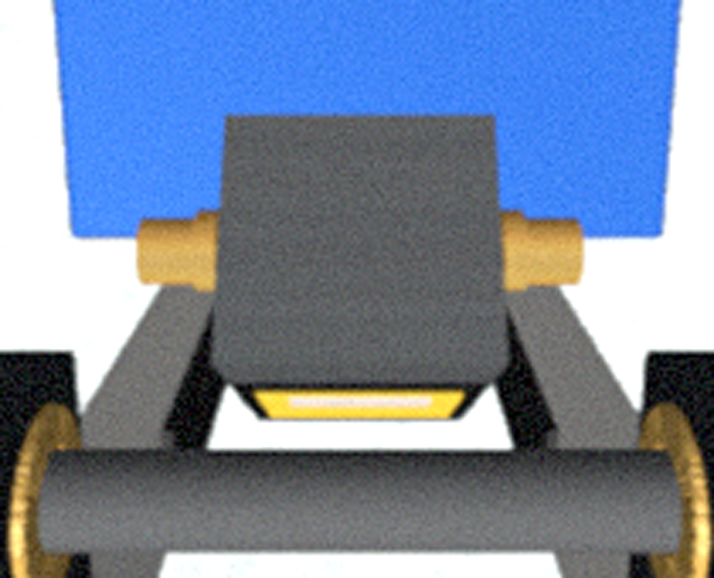

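The block is now tilted about 40°: its trailing face's label shows at rows 264–275, and the edge bend at row 241 agrees with the model. I'll continue the arc to about 80°.

Request:
{"method": "arm_command", "body": {"plan": [{"grip": 1,"slide": [0.0115,0,0.0006],"spin": 0},{"grip": 1,"slide": [0.0115,0,0.002],"spin": 0},{"grip": 1,"slide": [0.0112,0,0.0027],"spin": 0},{"grip": 1,"slide": [0.011,0,0.004],"spin": 0},{"grip": 1,"slide": [0.0105,0,0.0047],"spin": 0},{"grip": 1,"slide": [0.01,0,0.0057],"spin": 0},{"grip": 1,"slide": [0.0095,0,0.0065],"spin": 0},{"grip": 1,"slide": [0,0,0],"spin": 0},{"grip": 1,"slide": [0,0,0],"spin": 0}]}}

```text
time: 17.38
tool_pos: [0.5449, 0.2023, 0.0671]
ee_rot: [3.139, 0.001, 1.815]
wrist_force: [0.2, -3.5, 5.7]
width: 0.0478
finger_force: 34.2
```

```bash
python3 th.py | sed -n '7,11p'
python3 - <<'E'
from h import *
o,c,im=shot('wrist'); cv2.imwrite('pics/w8.png',im[:,:,::-1]); print(o['tool_pos'],o['wrist_force'])
H=hsv(im); m=(abs(H[...,0].astype(int)-24)<9)&(H[...,1]>100)&(H[...,2]>70)
for b in blobs(m,(200,120,460,400),30): print(cv2.boundingRect(b),cv2.contourArea(b))
E
```

```text
60 leadtop 183 trailtop 232 trailbot 298 leadbot 250
70 leadtop 189 trailtop 228 trailbot 310 leadbot 265
80 leadtop 195 trailtop 224 trailbot 321 leadbot 279
90 leadtop 203 trailtop 221 trailbot 331 leadbot 294
100 leadtop 212 trailtop 219 trailbot 340 leadbot 309
[0.54492774 0.20232155 0.0671047 ] [ 0.21374732 -3.52020801  5.73941875]
(367, 211, 23, 23) 370.0
(262, 211, 23, 23) 364.5
(293, 271, 66, 12) 342.0
(416, 273, 13, 54) 290.5
(222, 273, 12, 54) 223.5
(409, 270, 7, 12) 30.5
```

Request:
{"method": "arm_command", "body": {"plan": [{"grip": 1,"slide": [0.009,0,0.0073],"spin": 0},{"grip": 1,"slide": [0.0083,0,0.008],"spin": 0},{"grip": 1,"slide": [0.004,0,0.004],"spin": 0},{"grip": 1,"slide": [0,0,0],"spin": 0}]}}

```text
time: 17.92
tool_pos: [0.5422, 0.2129, 0.0561]
ee_rot: [3.14, 0.0, 1.815]
wrist_force: [3.6, -3.7, 3.2]
width: 0.048
finger_force: 34.5
```

```bash
cat > br2.py <<'E'
from h import *
o,c,im=shot('wrist'); cv2.imwrite('pics/wl.png',im[:,:,::-1]); print(o['tool_pos'],o['wrist_force'],o['time'])
H=hsv(im); m=(abs(H[...,0].astype(int)-24)<9)&(H[...,1]>100)&(H[...,2]>70)
for b in blobs(m,(200,120,460,400),60): print(cv2.boundingRect(b),cv2.contourArea(b))
Rt=R.from_euler('xyz',o['ee_rot'])
def rw(x,up,th,y=0):
    a=np.radians(th); X=x*np.cos(a)+up*np.sin(a); U=up*np.cos(a)-x*np.sin(a)
    return np.round(proj(c,o['tool_pos']+Rt.apply([X/1e3,y/1e3,(6-U)/1e3])))
for th in range(60,121,10): print(th,'fitting',rw(19,8,th,31.5),'label rows',rw(-3,0,th)[1],rw(-3,-55,th)[1])
E
python3 br2.py
```

```text
[0.5422149  0.21289724 0.05610868] [ 3.64831447 -3.73311061  3.20846003] 17.925
(292, 270, 68, 13) 357.5
(367, 211, 22, 22) 334.0
(262, 211, 23, 22) 334.0
(416, 274, 13, 53) 275.0
(222, 274, 12, 53) 227.5
60 fitting [373. 217.] label rows 253.0 297.0
70 fitting [373. 220.] label rows 252.0 308.0
80 fitting [372. 223.] label rows 251.0 319.0
90 fitting [371. 227.] label rows 251.0 329.0
100 fitting [371. 231.] label rows 250.0 337.0
110 fitting [371. 235.] label rows 249.0 344.0
120 fitting [370. 240.] label rows 248.0 348.0
```

```bash
cat > sc.py <<'E'
from h import *
o,c,im=shot('scene'); cv2.imwrite('pics/sl.png',im[:,:,::-1]); print(o['tool_pos'],o['wrist_force'].round(1),o['time'])
Rt=R.from_euler('xyz',o['ee_rot'])
H=hsv(im); u0=proj(c,o['tool_pos']); print('tcp px',u0)
m=(abs(H[...,0].astype(int)-19)<9)&(H[...,1]>110)&(H[...,2]>60)
x,y=map(int,u0)
for b in blobs(m,(x-40,y-30,x+40,y+40),6):
    M=cv2.moments(b); u=(M['m10']/M['m00'],M['m01']/M['m00'])
    p,d=ray(c,u); p=Rt.inv().apply(p-o['tool_pos']); d=Rt.inv().apply(d); q=p+d*(.036-p[1])/d[1]
    print(np.round(u,1),cv2.contourArea(b),cv2.boundingRect(b),'s',(q[0]*1e3).round(1),'up rel grasp',(6-q[2]*1e3).round(1),'world',(o['tool_pos']+Rt.apply(q)).round(4))
E
python3 sc.py
```

```text
[0.54222118 0.21290348 0.05608389] [ 3.3 -4.3  2.2] 17.975
tcp px (np.float64(401.68563885111547), np.float64(195.83070650339818))
[393.  199.9] 80.5 (385, 193, 19, 13) s -62.5 up rel grasp 27.7 world [0.5922 0.1609 0.0779]
[388.9 232.3] 74.0 (377, 230, 27, 5) s -63.1 up rel grasp -88.3 world [ 0.5926  0.1604 -0.0382]
[415.7 169.2] 12.0 (413, 167, 6, 5) s 7.4 up rel grasp 111.9 world [0.5752 0.2287 0.162 ]
```

```bash
cat > asc.py <<'E'
import sys
from h import *
f,x0,y0,x1,y1,st=sys.argv[1],*map(int,sys.argv[2:7])
im=cv2.imread(f)[:,:,::-1]; H=hsv(im).astype(int)
for r in range(y0,y1,st):
    s=''
    for q in range(x0,x1,st):
        h,sa,v=H[r,q]
        s+= 'B' if 98<h<122 and sa>110 and v>60 else 'y' if 20<=h<34 and sa>120 and v>60 else 'o' if 8<=h<20 and sa>110 and v>50 else 'g' if 40<h<80 and sa>100 else '#' if v<50 else '+' if v<90 else '.'
    print(r,s)
E
python3 asc.py pics/sl.png 365 160 440 228 1
```

```text
160 .................++++++++###++..........++#####++..........................
161 ..................++++++++###+++........++#####++..........................
162 .................+++++++++++###++.......++#####+++.........................
163 .................++++++++++oo###+++.....++#####+++.........................
164 .................++++++++++oooo##++++...++######+++........................
165 .................+++++#####+oyyo###+++++++#########++......................
166 .....................+######+oo+oo####+++############++....................
167 ......................+####+oo##oy+##############o++###+...................
168 ......................+####+++###o++###########+yooyo###++.................
169 ......................+###oy+++####++o+#######+++yyooy####++...............
170 .......................+##o+++++###++..++#####+++ooyyo+#####+++++..........
171 ........................++o+++++++++....++######++ooo+###########++........
172 .............................+++++++.....+########+################+.......
173 ...............................+++++.....+##############
[... 3639 characters left out ...]
...........BBBBBBBBBBBBBBBBBBBBBBBBB........................
220 ............................BBBBBBBBBBBBBBBBBBBBBBB........................
221 .............................BBBBBBBBBBBBBBBBBBBBBBB.......................
222 ..............................BBBBBBBBBBBBBBBBBBBB.........................
223 ...............................BBBBBBBBBBBBBBBB............................
224 ................................BBBBBBBBBBBB...............................
225 ..................................BBBBBBB..................................
226 ...................................BBB.....................................
227 ...........................................................................
```

The scene picture, printed as a text map, shows the label facing up and the block nearly flat on the pad's edge, with the fitting at (411,203). I'll lift slightly, centre it over the pad and lower it.

Request:
{"method": "arm_command", "body": {"plan": [{"grip": 1,"slide": [0,0,-0.016],"spin": 0},{"grip": 1,"slide": [0.035,0,0],"spin": 0},{"grip": 1,"slide": [0.04,0,0],"spin": 0},{"grip": 1,"slide": [0,0,0.01],"spin": 0},{"grip": 1,"slide": [0,0,0.003],"spin": 0},{"grip": 1,"slide": [0,0,0],"spin": 0},{"grip": 1,"slide": [0,0,0],"spin": 0}]}}

```text
time: 18.9
tool_pos: [0.5326, 0.2486, 0.0574]
ee_rot: [-3.142, 0.0, 1.814]
wrist_force: [-0.0, 0.5, -4.2]
width: 0.0482
finger_force: 33.9
```

```bash
python3 sc.py|head -1; python3 asc.py pics/sl.png 375 180 440 225 1
```

```text
[0.53255446 0.24855529 0.05741962] [-0.   0.5 -4.2] 18.9
180 ..............................+###........+++++..+++++++.+++.++..
181 ..............................+##+............+..++++++.+.++.....
182 .............................++##+...........+...++++++..........
183 .............................+###+...............++..............
184 .............................+###+..........+..+.................
185 .............................+###..........++....................
186 .............................+###+.........+++...................
187 .............................+###+++++.....+++...................
188 .............................+###+++++++....++...................
189 .............................++##++++++++...+....................
190 .............................yyy###++++++........................
191 ...........................y....++##++++....+....................
192 .........................yy.......+##+++..+++....................
193 .......................yyyy........+##++..+++....................
194 .....................yyyyyyy........yy#+...+++.............
[... 1406 characters left out ...]

215 ............BBBBBBBBBBBBBBBBBBBBBBBBBBBB.........................
216 .............BBBBBBBBBBBBBBBBBBBBBBBBBBB.........................
217 ..............BBBBBBBBBBBBBBBBBBBBBBBBBB.........................
218 ...............BBBBBBBBBBBBBBBBBBBBBBBBB.........................
219 .................BBBBBBBBBBBBBBBBBBBBBBBB........................
220 ..................BBBBBBBBBBBBBBBBBBBBBBB........................
221 ...................BBBBBBBBBBBBBBBBBBBBBBB.......................
222 ....................BBBBBBBBBBBBBBBBBBBBB........................
223 .....................BBBBBBBBBBBBBBBB............................
224 ......................BBBBBBBBBBBB...............................
```

Request:
{"method": "arm_command", "body": {"plan": [{"grip": 1,"slide": [0,0,0.004],"spin": 0},{"grip": 1,"slide": [0,0,0.003],"spin": 0},{"grip": 1,"slide": [0,0,0],"spin": 0}]}}

```text
time: 19.32
tool_pos: [0.5329, 0.2489, 0.0561]
ee_rot: [3.14, 0.0, 1.815]
wrist_force: [-2.3, -0.8, 4.9]
width: 0.0478
finger_force: 34.2
```

Request:
{"method": "arm_command", "body": {"plan": [{"grip": 1,"slide": [0,0,0.004],"spin": 0},{"grip": 1,"slide": [0,0,0.003],"spin": 0},{"grip": 1,"slide": [0,0,0],"spin": 0}]}}

```text
time: 19.7
tool_pos: [0.5325, 0.2505, 0.0533]
ee_rot: [3.139, -0.003, 1.815]
wrist_force: [-5.3, 2.4, 7.6]
width: 0.0479
finger_force: 30.6
```

Request:
{"method": "arm_command", "body": {"plan": [{"grip": 1,"slide": [0,0,0.003],"spin": 0},{"grip": 1,"slide": [0,0,0],"spin": 0}]}}

```text
time: 19.95
tool_pos: [0.5324, 0.2512, 0.0521]
ee_rot: [3.139, -0.004, 1.815]
wrist_force: [-4.7, 3.4, 9.1]
width: 0.0481
finger_force: 30.1
```

Request:
{"method": "arm_command", "body": {"plan": [{"grip": 1,"slide": [0,0,0.002],"spin": 0},{"grip": 1,"slide": [0,0,0],"spin": 0}]}}

```text
time: 20.2
tool_pos: [0.5324, 0.2516, 0.0513]
ee_rot: [3.139, -0.005, 1.815]
wrist_force: [-6.0, 4.4, 8.7]
width: 0.048
finger_force: 30.0
```

```bash
python3 sc.py|head -1; python3 asc.py pics/sl.png 375 186 430 214 1
```

```text
[0.53236317 0.25156973 0.05125005] [-6.   4.4  8.7] 20.2
186 ..............................+##+..........++++.......
187 ..............................+##+...........+++.......
188 .............................++##+..........+.+........
189 .............................++###++++++.....++........
190 ..............................yy###++++++...++.........
191 .............................yyy+###+++++...++.........
192 ...........................yy.....+##++++...++.........
193 .........................yyyy......+###++...++.........
194 .......................yyyyyy........+#++...+..........
195 ......................yyyyyyyy.......yy++...+++........
196 ...................++yyyyyyyyyyy.....yy++...+++........
197 ...................+##yyyyyyyyyyy...yyy++.+.+++........
198 ..................B+###yyyyyyyyyyyyyyy+++.+++++........
199 ..............BBBBB+####+yyyyyyyyyyy+##+....++.........
200 ..........BBBBBBBBB+######yyyyyyyy+##g#++..++..........
201 .......BBBBBBBBBBBB+#######yyyyy#######+...++.oy.......
202 ...BBBBBBBBBBBBBBBB+#################g#+..+++.oy.......
203 BBBBBBBBBBBBBBBBBBBB################g#++..++++oo+......
204 BBBBBBBBBBBBBBBBBBBB########g#########++.+++++++.......
205 BBBBBBBBBBBBBBBBBBBB###++#########g###++++++++BBBB.....
206 .BBBBBBBBBBBBBBBBBBB####+##############+#++BBBBBBBBB...
207 ..BBBBBBBBBBBBBBBBBBB###################+BBBBBBBBBBBB..
208 ...BBBBBBBBBBBBBBBBBBB#################BBBBBBBBBBB.....
209 ....BBBBBBBBBBBBBBBBBBB+#############BBBBBBBB..........
210 ......BBBBBBBBBBBBBBBBBBB#########+BBBBBBB.............
211 .......BBBBBBBBBBBBBBBBBBB######+BBBBBBBB..............
212 ........BBBBBBBBBBBBBBBBBBB###BBBBBBBBBBB..............
213 .........BBBBBBBBBBBBBBBBBBBBBBBBBBBBBBBB..............
```

Run:
```python
from h import *
o=sensors.get_obs(); c=camera_info('scene'); Rt=R.from_euler('xyz',o['ee_rot'])
for u in ((421.5,201.5),(421.5,203),(403.5,212.5),(394,197),(421,205),(413.5,208)):
    for Y in ((.039,.024)):
        p,d=ray(c,u); p=Rt.inv().apply(p-o['tool_pos']); d=Rt.inv().apply(d); q=p+d*(Y-p[1])/d[1]
        w=o['tool_pos']+Rt.apply(q); print(u,Y,'s %.1f z %.1f'%(q[0]*1e3,w[2]*1e3))
```

```text
(421.5, 201.5) 0.039 s 7.6 z 43.7
(421.5, 201.5) 0.024 s 22.3 z 31.5
(421.5, 203) 0.039 s 8.6 z 38.0
(421.5, 203) 0.024 s 23.3 z 25.8
(403.5, 212.5) 0.039 s -58.3 z 22.7
(403.5, 212.5) 0.024 s -44.9 z 10.1
(394, 197) 0.039 s -102.0 z 89.0
(394, 197) 0.024 s -89.4 z 77.7
(421, 205) 0.039 s 7.9 z 31.0
(421, 205) 0.024 s 22.5 z 18.6
(413.5, 208) 0.039 s -20.9 z 28.2
(413.5, 208) 0.024 s -6.8 z 15.8
```

```bash
cat > fit.py <<'E'
from h import *
o,c,im=shot('wrist'); cv2.imwrite('pics/wl.png',im[:,:,::-1])
H=hsv(im); m=(abs(H[...,0].astype(int)-17)<9)&(H[...,1]>100)&(H[...,2]>60)
Rt=R.from_euler('xyz',o['ee_rot'])
bs=[b for b in blobs(m,(200,120,460,300),60)]
B=[cv2.boundingRect(b) for b in bs]; print(B)
L=[b for b in B if b[0]+b[2]<300 and b[2]>14][0]; Rr=[b for b in B if b[0]>345 and b[2]>14][0]
row=(L[1]+L[3]/2+Rr[1]+Rr[3]/2)/2; sep=Rr[0]+Rr[2]-L[0]
mid=((L[0]+Rr[0]+Rr[2])/2,row); p,d=ray(c,mid); D=c['fx']*.078/sep
w=p+d*D; q=Rt.inv().apply(w-o['tool_pos'])*1e3
print('sep',sep,'fitting tool x %.1f z %.1f; rel grasp up %.1f; world z %.1f'%(q[0],q[2],6-q[2],w[2]*1e3),o['tool_pos'],o['wrist_force'].round(1),o['time'])
E
python3 fit.py; sed -i 's/^o,c,im=shot.*//' /dev/null
python3 asc.py pics/wl.png 250 195 400 295 2
```

```text
[(263, 209, 22, 23), (367, 210, 22, 22), (408, 270, 21, 30), (223, 272, 10, 28)]
sep 126 fitting tool x 16.9 z 9.7; rel grasp up -3.7; world z 41.7 [0.53235662 0.2515714  0.05124492] [-5.5  4.   9.3] 20.25
195 BBBBBBBBBBBBBBBBBBBBB###################################BBBBBBBBBBBBBBBBBBB
197 BBBBBBBBBBBBBBBBBBBB####################################BBBBBBBBBBBBBBBBBBB
199 BBBBBBBBBBBBBBBBBBBB####################################+BBBBBBBBBBBBBBBBBB
201 BBBBBBBBBBBBBBBBBBBB#####################################BBBBBBBBBBBBBBBBBB
203 BBBBBBBBBBBBBBBBBBB######################################BBBBBBBBBBBBBBBBBB
205 BBBBBBBBBBBBBBBBBBB######################################+BBBBBBBBBBBBBBBBB
207 BBBBBBBBBBBBBBBBBBB#######################################BBBBBBBBBBBBBBBBB
209 BBBBBBBBBBBBBBB+o+#########################################++BBBBBBBBBBBBBB
211 BBBBBBB++++++++yyo#########################################ooo+++++++BBBBBB
213 BBBBBBByooooooooo+##########g##############################oooooooooy+BBBBB
215 BBBBBB.oooooooooo##########################################oooooooooooBBBBB
217 BBBBBB.ooo
[... 2453 characters left out ...]
####++++++++
279 +++++++++#######BB###yyyyy........................yyyyy###BBB##g###++++++++
281 +++++++++######+BB###yyyyy........................yyyyy###BBB######++++++++
283 ###########################################################################
285 ###########################################################################
287 ###########################################################################
289 ###########################################################################
291 #+####+++++####+++#+++##+###+######+##+#+#+#+#+###+###++#+#++#+#+#+###+#+#+
293 ++++++#+++++++++++++#+++++++++#+++++#++++++++++++++++#++#++++#++#++#+#+#+++sed: couldn't edit /dev/null: not a regular file
```

```bash
python3 asc.py pics/wl.png 270 160 380 200 2; python3 th.py | sed -n '7,11p'
```

```text
160 BBBBBBBBBBBBBBBBBBBBBBBBBBBBBBBBBBBBBBBBBBBBBBBBBBBBBBB
162 BBBBBBBBBBBBBBBBBBBBBBBBBBBBBBBBBBBBBBBBBBBBBBBBBBBBBBB
164 BBBBBBBBBBBBBBBBBBBBBBBBBBBBBBBBBBBBBBBBBBBBBBBBBBBBBBB
166 BBBBBBBBBBBBBBBBBBBBBBBBBBBBBBBBBBBBBBBBBBBBBBBBBBBBBBB
168 BBBBBBBBBBBBBBBBBBBBBBBBBBBBBBBBBBBBBBBBBBBBBBBBBBBBBBB
170 BBBBBBBBBBBBBBBBBBBBBBBBBBBBBBBBBBBBBBBBBBBBBBBBBBBBBBB
172 BBBBBBBBBBBBBBBBBBBBBBBBBBBBBBBBBBBBBBBBBBBBBBBBBBBBBBB
174 BBBBBBBBBBBBBBBBBBBBBBBBBBBBBBBBBBBBBBBBBBBBBBBBBBBBBBB
176 BBBBBBBBBBBBBBBBBBBBBBBBBBBBBBBBBBBBBBBBBBBBBBBBBBBBBBB
178 BBBBBBBBBBBBBBBBBBBBBBBBBBBBBBBBBBBBBBBBBBBBBBBBBBBBBBB
180 BBBBBBBBBBBBBBBBBBBBBBBBBBBBBBBBBBBBBBBBBBBBBBBBBBBBBBB
182 BBBBBBBBBBBBBBBBBBBBBBBBBBBBBBBBBBBBBBBBBBBBBBBBBBBBBBB
184 BBBBBBBBBBBBBBBBBBBBBBBBBBBBBBBBBBBBBBBBBBBBBBBBBBBBBBB
186 BBBBBBBBBBBBBBBBBBBBBBBBBBBBBBBBBBBBBBBBBBBBBBBBBBBBBBB
188 BBBBBBBBBBBBBBBBBBBBBBBBBBBBBBBBBBBBBBBBBBBBBBBBBBBBBBB
190 BBBBBBBBBBBBBBBBBBBBBBBBBBBBBBBBBBBBBBBBBBBBBBBBBBBBBBB
192 BBBBBBBBBBB++++#++BBBBBBBBBBBBBBBBBBBBBBBBBBBBBBBBBBBBB
194 BBBBBBBBBBB###################################BBBBBBBBB
196 BBBBBBBBBB+###################################BBBBBBBBB
198 BBBBBBBBBB####################################BBBBBBBBB
60 leadtop 183 trailtop 232 trailbot 298 leadbot 250
70 leadtop 188 trailtop 228 trailbot 310 leadbot 265
80 leadtop 195 trailtop 224 trailbot 321 leadbot 279
90 leadtop 203 trailtop 221 trailbot 331 leadbot 294
100 leadtop 212 trailtop 219 trailbot 340 leadbot 309
```

The model matches rows 192, 220 and 252 at a tilt of about 78°. The brass nut has come up against the finger, so pressing slides the block rather than turning it. Before letting go, I'll rest it half over the pad's edge, where the slope almost matches. Then I can regrip nearer the cover, clear of the nut.

Request:
{"method": "arm_command", "body": {"plan": [{"grip": 1,"slide": [0,0,-0.02],"spin": 0},{"grip": 1,"slide": [-0.02,0,-0.02],"spin": 0},{"grip": 1,"slide": [-0.088,0,0],"spin": 0},{"grip": 1,"slide": [-0.09,0,0],"spin": 0},{"grip": 1,"slide": [0,0,0.02],"spin": 0},{"grip": 1,"slide": [0,0,0.012],"spin": 0},{"grip": 1,"slide": [0,0,0.004],"spin": 0},{"grip": 1,"slide": [0,0,0],"spin": 0},{"grip": 1,"slide": [0,0,0],"spin": 0}]}}

```text
time: 21.42
tool_pos: [0.5564, 0.1536, 0.0503]
ee_rot: [3.141, 0.0, 1.816]
wrist_force: [0.1, -0.0, -5.1]
width: 0.0477
finger_force: 30.0
```

```bash
python3 fit.py; python3 asc.py pics/wl.png 270 184 380 284 4
```

```text
[(263, 209, 22, 23), (367, 210, 22, 22), (408, 270, 21, 30), (223, 270, 20, 30)]
sep 126 fitting tool x 16.9 z 9.7; rel grasp up -3.7; world z 40.6 [0.55642542 0.15359989 0.05028247] [ 0.1 -0.  -5.1] 21.425
184 BBBBBBBBBBBBBBBBBBBBBBBBBBBB
188 BBBBBBBBBBBBBBBBBBBBBBBBBBBB
192 BBBBBB+B+++BBBBBBBBBBBBBBBBB
196 BBBBB+#################BBBBB
200 BBBBB##################+BBBB
204 BBBBB###################BBBB
208 BBBB+###################BBBB
212 oyoo#####################yoo
216 oooo#####################ooo
220 yyy++++##+##+##+++++++++#yyy
224 yyy++++++++++++++++++++++oyy
228 yyy.+++++++++++++++++++++ooy
232 +++++++++++++++++++++++++.++
236 ++++++++++++++++++++++++++++
240 ++++++++++++++++++++++++++++
244 +++#+++++++++++++++++++++#++
248 +++#+++++++++++++++++++++#++
252 ++######################+#++
256 ++#########################+
260 +##########################+
264 +###########################
268 +g####y+++############+#####
272 ######yyyyyyyyyyyyyyyyy#.###
276 #g#.##yy............yyy#.###
280 ##g.+#yy............yyy#..##
```

Request:
{"method": "arm_command", "body": {"plan": [{"grip": 1,"slide": [0,0,0.006],"spin": 0},{"grip": 1,"slide": [0,0,0.003],"spin": 0},{"grip": 1,"slide": [0,0,0],"spin": 0}]}}

```text
time: 21.85
tool_pos: [0.5563, 0.1529, 0.0455]
ee_rot: [3.142, 0.0, 1.815]
wrist_force: [0.3, 0.3, -4.4]
width: 0.048
finger_force: 30.0
```

Request:
{"method": "arm_command", "body": {"plan": [{"grip": 1,"slide": [0,0,0.003],"spin": 0},{"grip": 1,"slide": [0,0,0],"spin": 0}]}}

```text
time: 22.1
tool_pos: [0.5564, 0.153, 0.0451]
ee_rot: [3.141, 0.0, 1.815]
wrist_force: [-3.5, 0.3, 4.2]
width: 0.0476
finger_force: 30.0
```

Request:
{"method": "arm_command", "body": {"plan": [{"grip": -0.5,"slide": [0,0,0],"spin": 0},{"grip": -1,"slide": [0,0,0],"spin": 0},{"grip": -1,"slide": [0,0,0],"spin": 0},{"grip": -1,"slide": [0,0,0],"spin": 0},{"grip": -1,"slide": [0,0,0],"spin": 0}]}}

```text
time: 22.72
tool_pos: [0.5563, 0.1529, 0.0439]
ee_rot: [-3.142, 0.0, 1.815]
wrist_force: [0.1, 1.3, 0.2]
width: 0.0926
finger_force: 0.0
```

```bash
python3 fit.py; python3 asc.py pics/wl.png 260 184 390 284 4
```

```text
[(264, 207, 22, 22), (368, 207, 21, 22)]
sep 125 fitting tool x 18.1 z 11.4; rel grasp up -5.4; world z 32.5 [0.55633749 0.15291943 0.04386505] [0.1 1.3 0.2] 22.725
184 BBBBBBBBBBBBBBBBBBBBBBBBBBBBBBBBB
188 BBBBBBBBBBBBBBBBBBBBBBBBBBBBBBBBB
192 BBBBBBBB+################+BBBBBBB
196 BBBBBBBB##################BBBBBBB
200 BBBBBBBB##################BBBBBBB
204 BBBBBBB####################BBBBBB
208 BB++++o####################o+BBBB
212 B.ooooo#####################oooo.
216 Boyyyy++++++++++++++++++++++yoyyo
220 .oyyoy++++++++++++++++++++++oyyyo
224 ..yyyy++++++++++++++++++++++yyyy.
228 ......++++++++++++++++++++++.....
232 .......+++++++++++++++++++++.....
236 .......++++++++++++++++++++......
240 .......++++++++++++++++++++......
244 .......++++++++++++++++++++......
248 .......####################......
252 .......####################......
256 .......####################......
260 .......####################......
264 .......#+++++##############......
268 .......#yyyyyyyyyyyyyyyyyy#......
272 .......#yyy............yyy#......
276 .......#yyy............yyy#......
280 .......#yyy............yy+#......
```

Request:
{"method": "arm_command", "body": {"plan": [{"grip": -1,"slide": [-0.02,0,0.005],"spin": 0},{"grip": 0,"slide": [-0.015,0,0.006],"spin": 0},{"grip": 0,"slide": [0,0,0],"spin": 0},{"grip": 1,"slide": [0,0,0],"spin": 0},{"grip": 1,"slide": [0,0,0],"spin": 0},{"grip": 1,"slide": [0,0,0],"spin": 0},{"grip": 1,"slide": [0,0,0],"spin": 0},{"grip": 1,"slide": [0,0,0],"spin": 0}]}}

```text
time: 23.78
tool_pos: [0.5606, 0.1361, 0.0386]
ee_rot: [3.141, -0.0, 1.815]
wrist_force: [0.5, 0.8, 0.2]
width: 0.0482
finger_force: 30.0
```

Request:
{"method": "arm_command", "body": {"plan": [{"grip": 1,"slide": [0,0,-0.04],"spin": 0},{"grip": 1,"slide": [0.085,0,0],"spin": 0},{"grip": 1,"slide": [0.085,0,0],"spin": 0},{"grip": 1,"slide": [0,0,0.016],"spin": 0},{"grip": 1,"slide": [0,0,0.006],"spin": 0},{"grip": 1,"slide": [0,0,0],"spin": 0},{"grip": 1,"slide": [0,0,0],"spin": 0}]}}

```text
time: 24.65
tool_pos: [0.5403, 0.2175, 0.0473]
ee_rot: [-3.141, 0.0, 1.813]
wrist_force: [0.4, -0.1, -4.6]
width: 0.048
finger_force: 30.0
```

Request:
{"method": "arm_command", "body": {"plan": [{"grip": 1,"slide": [0,0,0.004],"spin": 0},{"grip": 1,"slide": [0,0,0.004],"spin": 0},{"grip": 1,"slide": [0,0,0],"spin": 0}]}}

```text
time: 25.02
tool_pos: [0.5404, 0.2182, 0.0444]
ee_rot: [3.141, 0.001, 1.815]
wrist_force: [-1.3, -1.3, 1.1]
width: 0.0483
finger_force: 30.0
```

```bash
python3 fit.py
```

```text
[(260, 181, 22, 23), (371, 182, 21, 23), (408, 270, 21, 30), (223, 271, 12, 29)]
sep 132 fitting tool x 35.1 z 6.0; rel grasp up -0.0; world z 38.4 [0.54036724 0.21817797 0.04441619] [-1.3 -1.3  1.1] 25.025
```

Request:
{"method": "arm_command", "body": {"plan": [{"grip": 1,"slide": [0,0,0.004],"spin": 0},{"grip": 1,"slide": [0,0,0.003],"spin": 0},{"grip": 1,"slide": [0,0,0.003],"spin": 0},{"grip": 1,"slide": [0,0,0],"spin": 0}]}}

```text
time: 25.58
tool_pos: [0.5398, 0.2203, 0.0417]
ee_rot: [3.14, -0.003, 1.815]
wrist_force: [-6.0, 2.1, 10.5]
width: 0.0476
finger_force: 30.0
```

```bash
python3 fit.py;python3 asc.py pics/wl.png 260 154 390 284 4
```

```text
[(371, 182, 21, 23), (261, 181, 20, 23), (408, 270, 21, 30), (223, 271, 12, 29)]
sep 131 fitting tool x 34.9 z 7.3; rel grasp up -1.3; world z 34.5 [0.53984373 0.22029686 0.04165366] [-6.   2.1 10.5] 25.575
154 BBBBBBBBBBBBBBBBBBBBBBBBBBBBBBBBB
158 BBBBBBBBBBBBBBBBBBBBBBBBBBBBBBBBB
162 BBBBBBBBBBBBBBBBBBBBBBBBBBBBBBBBB
166 BBBBBBBBBBBBBBBBBBBBBBBBBBBBBBBBB
170 BBBBBBBB######++++++++++BBBBBBBBB
174 BBBBBBB###################+BBBBBB
178 BBBBBB+####################BBBBBB
182 BBBBB+++++++++++++++++++++++oBBBB
186 .ooooo++++++++++++++++++++++oooyo
190 .yyyyy++++++++++++++++++++++yyoyo
194 .yyyy.++++++++++++++++++++++yyyyy
198 .yyyyy++++++++++++++++++++++yyyyy
202 B....o++++++++++++++++++++++y....
206 BBBBBB++++++++++++++++++++++BBBBB
210 BBBBBB++++++++++++++++++++++BBBBB
214 BBBBBB++++++++++++++++++++++BBBBB
218 BBBBBB++++++++++++++++++++++BBBBB
222 BBBBBB######################BBBBB
226 BBBBB+####+#################+BBBB
230 BBB+++####+####+############+++BB
234 BB++++######+###############+++.B
238 BB++++##yyyy.y+++y+y+y++++##++++B
242 B+++++#+yyyyyyyyyyyyyyyyyy##+++++
246 +++++###yy.............yyy##+++++
250 +++++###yy.............yyy###++++
254 ++++####yy.............yyy###++++
258 ++++####yy.............yyy####+++
262 ++++####yyyyyyyyyyyyyyyyyy####+++
266 +++#####yyyyyyyyyyyyyyyyyy####+++
270 +++#####yyyyyyyyyyyyyyyyyy####g++
274 ++####B#yyyyyyyyyyyyyyyyyy#B###++
278 ++####B#yyyyyyyyyyyyyyyyyy#B#g#++
282 ########yyyyyyyyyyyyyyyyy##B#####
```

Request:
{"method": "arm_command", "body": {"plan": [{"grip": 1,"slide": [0,0,0.003],"spin": 0},{"grip": 1,"slide": [0,0,0.003],"spin": 0},{"grip": 1,"slide": [0,0,0],"spin": 0}]}}

```text
time: 26.0
tool_pos: [0.5397, 0.2211, 0.0401]
ee_rot: [3.14, -0.005, 1.815]
wrist_force: [-10.7, 3.2, 17.3]
width: 0.0477
finger_force: 30.0
```

```bash
python3 fit.py
```

```text
[(261, 181, 21, 23), (371, 182, 20, 22), (408, 270, 21, 30), (223, 271, 12, 29)]
sep 130 fitting tool x 34.8 z 8.5; rel grasp up -2.5; world z 31.8 [0.53966412 0.22105297 0.0401362 ] [-10.7   3.2  17.3] 26.0
```

Request:
{"method": "arm_command", "body": {"plan": [{"grip": 1,"slide": [0,0,-0.009],"spin": 0},{"grip": 1,"slide": [0,0,0],"spin": 0},{"grip": -1,"slide": [0,0,0],"spin": 0},{"grip": -1,"slide": [0,0,0],"spin": 0},{"grip": -1,"slide": [0,0,0],"spin": 0},{"grip": -1,"slide": [0,0,0],"spin": 0},{"grip": -1,"slide": [0,0,0],"spin": 0}]}}

```text
time: 26.92
tool_pos: [0.54, 0.2184, 0.0399]
ee_rot: [-3.142, 0.0, 1.815]
wrist_force: [-0.3, -0.0, 0.9]
width: 0.0927
finger_force: 0.0
```

```bash
python3 fit.py;python3 asc.py pics/wl.png 260 154 390 284 4
```

```text
[(262, 181, 20, 23), (372, 181, 20, 23)]
sep 130 fitting tool x 34.9 z 8.6; rel grasp up -2.6; world z 31.3 [0.53999871 0.21841985 0.03989945] [-0.3 -0.   0.9] 26.925
154 BBBBBBBBBBBBBBBBBBBBBBBBBBBBBBBBB
158 BBBBBBBBBBBBBBBBBBBBBBBBBBBBBBBBB
162 BBBBBBBBBBBBBBBBBBBBBBBBBBBBBBBBB
166 BBBBBBBBBBBBBBBBBBBBBBBBBBBBBBBBB
170 BBBBBBBBBBBBBBBBBBBBBBBBBBBBBBBBB
174 BBBBBBB####################BBBBBB
178 BBBBBB######################BBBBB
182 BB+++o+++++++++++++++++++++++BBBB
186 Booooo++++++++++++++++++++++.oooo
190 Byyyyy++++++++++++++++++++++.yyyy
194 Byyyyy++++++++++++++++++++++oyyoy
198 Byyyyy++++++++++++++++++++++yyyyy
202 BBBBBo++++++++++++++++++++++y...+
206 BBBBBB++++++++++++++++++++++BBBBB
210 BBBBBB++++++++++++++++++++++BBBBB
214 BBBBBB++++++++++++++++++++++BBBBB
218 BBBBBB######################BBBBB
222 BBBBBB####+#+###############BBBBB
226 BBBBBB####+##+#+############BBBBB
230 BBBBBB##+####+#+############BBBBB
234 BBBBBB###########+##########BBBBB
238 BBBBBB+#yyyyyyyyyyyyyyyyyy##BBBBB
242 BBBBBB+#yyy............yyy##BBBBB
246 BBBBBB+#yyy............yyy##BBBBB
250 BBBBBB+#yyy............yyy##BBBBB
254 BBBBBB+#yyy............yyy#+BBBBB
258 BBBBBBB#yyy............yyy#BBBBBB
262 BBBBBBB#yyyyyyyyyyyyyyyyyy#BBBBBB
266 BBBBBBB#yyyyyyyyyyyyyyyyyy#BBBBBB
270 BBBBBBB#yyyyyyyyyyyyyyyyyy#BBBBBB
274 BBBBBBB#yyyyyyyyyyyyyyyyyy#BBBBBB
278 BBBBBBB#yyyyyyyyyyyyyyyyyy#BBBBBB
282 BBBBBB+#yyyyyyyyyyyyyyyyyy#+BB+B+
```

The block is released and lies flat on the pad, yellow label up, with its base toward +d. Now I regrip it near the cover end, high on the end faces, and lift so gravity can swing the base down.

Request:
{"method": "arm_command", "body": {"plan": [{"grip": -1,"slide": [-0.022,0,-0.016],"spin": 0},{"grip": 0,"slide": [-0.022,0,0],"spin": 0},{"grip": 0,"slide": [0,0,0],"spin": 0},{"grip": 1,"slide": [0,0,0],"spin": 0},{"grip": 1,"slide": [0,0,0],"spin": 0},{"grip": 1,"slide": [0,0,0],"spin": 0},{"grip": 1,"slide": [0,0,0],"spin": 0},{"grip": 1,"slide": [0,0,0],"spin": 0}]}}

```text
time: 27.98
tool_pos: [0.5453, 0.1973, 0.0478]
ee_rot: [-3.142, -0.0, 1.815]
wrist_force: [0.1, 0.6, -0.6]
width: 0.0481
finger_force: 30.0
```

Request:
{"method": "arm_command", "body": {"plan": [{"grip": 1,"slide": [0,0,-0.03],"spin": 0},{"grip": 1,"slide": [0,0,-0.06],"spin": 0},{"grip": 1,"slide": [0,0,-0.04],"spin": 0},{"grip": 1,"slide": [0,0,0],"spin": 0},{"grip": 1,"slide": [0,0,0],"spin": 0}]}}

```text
time: 28.6
tool_pos: [0.5445, 0.1968, 0.1118]
ee_rot: [-3.139, 0.0, 1.815]
wrist_force: [0.6, 0.3, -4.7]
width: 0.0477
finger_force: 30.0
```

```bash
python3 fit.py;python3 asc.py pics/wl.png 260 130 390 284 5
```

```text
[(262, 144, 21, 23), (370, 145, 21, 22), (408, 270, 21, 30), (223, 273, 11, 27)]
sep 129 fitting tool x 56.3 z 15.0; rel grasp up -9.0; world z 96.7 [0.54445848 0.19678989 0.11176893] [ 0.6  0.3 -4.7] 28.6
130 BBBBBBBBBBBBBBBBBBBBBBBBBB
135 BBBBBBBBBBBBBBBBBBBBBBBBBB
140 BBBBB++++++++++++++++++BBB
145 B++.o++++++++++++++++++BBB
150 Boooy++++++++++++++++++ooo
155 Byyyy++++++++++++++++++yyy
160 Byyyy++++++++++++++++++yyy
165 BBBBo+++++++++++++++++o+++
170 BBBBB+++++++++++++++++BBBB
175 BBBBB########+#+######BBBB
180 BBBBB##+###+#+#+######BBBB
185 BBBBB+##+##+#++#######BBBB
190 BBBBB###++++##########BBBB
195 BBBBB#+yy.yyy.+++++y+#BBBB
200 BBBBB#yyy..........yy#BBBB
205 BBBBB#.yy..........yy#BBBB
210 BBBBB#yyy..........yy#BBBB
215 BBBBB#+yy..........yy#BBBB
220 BBBBB+.yyyyyyyyyyyyyy#BBBB
225 BBBBB++yyyyyyyyyyyyyy#BBBB
230 BB+++#+yyyyyyyyyyyyyy#+++B
235 BB+++++yyyyyyyyyyyyyy#+++B
240 B++++#+yyyyyyyyyyyyyy#++++
245 .++++#+yyyyyyyyyyyyyy##+++
250 ++++###yyyyyyyyyyyyyy##+++
255 ++++###yyyyyyyyyyyyy+###++
260 +++#####################++
265 +++#####################++
270 ++###.................###+
275 ++###.................###+
280 ++###..................##+
```

It stayed level because the grip friction holds it. I'll use the pad's edge again: from the bench side, push the lower part of the base underside against the edge and roll the block up onto its base.

Request:
{"method": "arm_command", "body": {"plan": [{"grip": 1,"slide": [-0.11,0,0],"spin": 0},{"grip": 1,"slide": [-0.115,0,0],"spin": 0},{"grip": 1,"slide": [0,0,0.06],"spin": 0},{"grip": 1,"slide": [0,0,0.05],"spin": 0},{"grip": 1,"slide": [0,0,0.015],"spin": 0},{"grip": 1,"slide": [0,0,0.005],"spin": 0},{"grip": 1,"slide": [0,0,0.003],"spin": 0},{"grip": 1,"slide": [0,0,0],"spin": 0},{"grip": 1,"slide": [0,0,0],"spin": 0}]}}

```text
time: 29.78
tool_pos: [0.573, 0.0881, 0.0473]
ee_rot: [3.14, 0.0, 1.815]
wrist_force: [-0.2, -0.9, -4.4]
width: 0.0479
finger_force: 30.0
```

```bash
python3 fit.py; python3 asc.py pics/wl.png 260 110 390 160 3
python3 - <<'E'
from h import *
o=sensors.get_obs(); d=np.array([-.242,.970]); print('s_pad',(o['tool_pos'][:2]-[.537,.232])@d)
E
```

```text
[(438, 188, 22, 65), (262, 144, 21, 23), (370, 145, 21, 22), (418, 273, 11, 27), (223, 272, 11, 28)]
sep 198 fitting tool x 47.9 z -46.9; rel grasp up 52.9; world z 94.2 [0.57298977 0.08806066 0.04730605] [-0.2 -0.9 -4.4] 29.775
110 BBBBBBBBBBBBBBBBBBBBBBBBBBBBBBBBBBBBBBBBBBBB
113 BBBBBBBBBBBBBBBBBBBBBBBBBBBBBBBBBBBBBBBBBBBB
116 BBBBBBBBBBBBBBBBBBBBBBBBBBBBBBBBBBBBBBBBBBBB
119 BBBBBBBBBBBBBBBBBBBBBBBBBBBBBBBBBBBBBBBBBBBB
122 BBBBBBBBBBBBBBBBBBBBBBBBBBBBBBBBBBBBBBBBBBBB
125 ............................................
128 ............................................
131 ............................................
134 ............................................
137 ............................................
140 ........+++++++++++++++++++++++++++++.......
143 .......++++++++++++++++++++++++++++++.......
146 .+oooooo+++++++++++++++++++++++++++++o......
149 .ooyoooo+++++++++++++++++++++++++++++ooooooo
152 .yoyyyyy+++++++++++++++++++++++++++++yyyyyyy
155 .oyyyyyy+++++++++++++++++++++++++++++oyoooyy
158 .yyoyyyy+++++++++++++++++++++++++++++yyyoyyo
s_pad -0.14832769695909803
```

Request:
{"method": "arm_command", "body": {"plan": [{"grip": 1,"slide": [0,0,0.005],"spin": 0},{"grip": 1,"slide": [0.004,0,0.004],"spin": 0},{"grip": 1,"slide": [0.004,0,0],"spin": 0},{"grip": 1,"slide": [0,0,0],"spin": 0}]}}

```text
time: 30.32
tool_pos: [0.5714, 0.0922, 0.0419]
ee_rot: [-3.142, -0.0, 1.815]
wrist_force: [-0.3, 0.9, -4.5]
width: 0.0478
finger_force: 30.0
```

Request:
{"method": "arm_command", "body": {"plan": [{"grip": 1,"slide": [0.004,0,0],"spin": 0},{"grip": 1,"slide": [0.004,0,0],"spin": 0},{"grip": 1,"slide": [0,0,0],"spin": 0}]}}

```text
time: 30.7
tool_pos: [0.5706, 0.0957, 0.042]
ee_rot: [3.142, 0.0, 1.815]
wrist_force: [-0.0, -0.6, -4.2]
width: 0.0478
finger_force: 30.0
```

Request:
{"method": "arm_command", "body": {"plan": [{"grip": 1,"slide": [0.004,0,0],"spin": 0},{"grip": 1,"slide": [0.004,0,0],"spin": 0},{"grip": 1,"slide": [0,0,0],"spin": 0}]}}

```text
time: 31.08
tool_pos: [0.5706, 0.0962, 0.0425]
ee_rot: [3.141, 0.007, 1.815]
wrist_force: [1.6, -8.7, -3.5]
width: 0.0478
finger_force: 30.0
```

```bash
python3 - <<'E'
from h import *
o,c,im=shot('wrist');cv2.imwrite('pics/wl.png',im[:,:,::-1]); print(o['tool_pos'],o['wrist_force'])
E
python3 asc.py pics/wl.png 180 110 450 165 4
```

```text
[0.57056547 0.09623396 0.04254375] [ 1.61211426 -8.67735169 -3.52560897]
110 .........BBBBBBBBBBBBBBBBBBBBBBBBBBBBBBBBBBBBBBBBBBBBBBBBBBBBBBBB...
114 .........BBBBBBBBBBBBBBBBBBBBBBBBBBBBBBBBBBBBBBBBBBBBBBBBBBBBBBBB...
118 .........BBBBBBBBBBBBBBBBBBBBBBBBBBBBBBBBBBBBBBBBBBBBBBBBBBBBBBBB...
122 .........BBBBBBBBBBBBBBBBBBBBBBBBBBBBBBBBBBBBBBBBBBBBBBBBBBBBBBBB...
126 .........BBBBBBBBBBBBBBBBBBBBBBBBBBBBBBBBBBBBBBBBBBBBBBBBBBBBBBBB...
130 .........BBBBBBBBBBBBBBBBBBBBBBBBBBBBBBBBBBBBBBBBBBBBBBBBBBBBBBBB...
134 .........BBBBBBBBBBBBBBBBBBBBBBBBBBBBBBBBBBBBBBBBBBBBBBBBBBBBBBBB...
138 ..........................++++++++++++++++++++++....................
142 ..........................++++++++++++++++++++++....................
146 .....................++++o++++++++++++++++++++++o...................
150 .....................ooooy++++++++++++++++++++++yooyo...............
154 .....................yyyyo++++++++++++++++++++++yyyyy...............
158 .....................yyyyy++++++++++++++++++++++yyyyy...............
162 .....................ooyoy++++++++++++++++++++++yyoyo...............
```

Request:
{"method": "arm_command", "body": {"plan": [{"grip": 1,"slide": [0.007,0,-0.011],"spin": 0},{"grip": 1,"slide": [0.008,0,-0.011],"spin": 0},{"grip": 1,"slide": [0.008,0,-0.01],"spin": 0},{"grip": 1,"slide": [0,0,0],"spin": 0}]}}

```text
time: 31.62
tool_pos: [0.5674, 0.1099, 0.0585]
ee_rot: [3.141, 0.002, 1.815]
wrist_force: [1.8, -4.3, -3.3]
width: 0.0475
finger_force: 30.0
```

```bash
python3 - <<'E'
from h import *
o,c,im=shot('wrist');cv2.imwrite('pics/wl.png',im[:,:,::-1]); print(o['tool_pos'],o['wrist_force'])
E
python3 asc.py pics/wl.png 180 110 450 284 6
```

```text
[0.56738472 0.10987731 0.05849344] [ 1.84103844 -4.31154581 -3.32010597]
110 .......BBBBBBBBBBBBBBBBBBBBBBBBBBBBBBBBBBB...
116 ........BBBBBBBBBBBBBBBBBBBBBBBBBBBBBBBBBB...
122 ........BBBBBBBBBBBBBBBBBBBBBBBBBBBBBBBBBB...
128 ........BBBBBBBBBBBBBBBBBBBBBBBBBBBBBBBBBB...
134 ........BBBBBBBBBBBBBBBBBBBBBBBBBBBBBBBBBB...
140 ........BBBBBBBBBBBBBBBBBBBBBBBBBBBBBBBBBB...
146 ........BBBBBBBBBB+++++++++++++BBBBBBBBBBB...
152 ........BBBBBBBBBB+++++++++++++BBBBBBBBBBB...
158 ..................+++++++++++++o.............
164 ...............yyy+++++++++++++ooy...........
170 ...............yyy+++++++++++++oyy...........
176 ...............ooo+++++++++++++yoo...........
182 ..................#############..............
188 ..................#############..............
194 ..................#############..............
200 ..................#yyyyyyyyyyy+..............
206 ..................#yy........y#..............
212 ..................#yy........y+..............
218 ..................#yy........y+..............
224 ..................#yyyyyyyyyyy#.............y
230 ...............+++#yyyyyyyyyyy++++.........yy
236 ...............+++#yyyyyyyyyyy+#+++........yy
242 ..............+++##yyyyyyyyyyy##+++.......yyy
248 ..............+++##yyyyyyyyyyy+##+++......yyy
254 ###g#g#####..+++###yyyyyyyyyyy+##++++..##g#g#
260 #gg########.++++#################++++..######
266 g##########.++++##################++++.######
272 #####g###o+++++###..............##++++#yo####
278 ##g#####y+o++++##...............#g+++++oo####
```

It's rolling: the fittings moved from row 155 to 170, and the force is low. I'll continue the arc.

Request:
{"method": "arm_command", "body": {"plan": [{"grip": 1,"slide": [0.0086,0,-0.0096],"spin": 0},{"grip": 1,"slide": [0.0094,0,-0.009],"spin": 0},{"grip": 1,"slide": [0.0102,0,-0.008],"spin": 0},{"grip": 1,"slide": [0.011,0,-0.0072],"spin": 0},{"grip": 1,"slide": [0.0114,0,-0.0062],"spin": 0},{"grip": 1,"slide": [0.0118,0,-0.005],"spin": 0},{"grip": 1,"slide": [0.0124,0,-0.0042],"spin": 0},{"grip": 1,"slide": [0,0,0],"spin": 0}]}}

```text
time: 32.67
tool_pos: [0.5575, 0.1481, 0.0826]
ee_rot: [3.142, -0.001, 1.816]
wrist_force: [-0.8, 0.5, -4.2]
width: 0.0482
finger_force: 30.0
```

```bash
python3 - <<'E'
from h import *
o,c,im=shot('wrist');cv2.imwrite('pics/wl.png',im[:,:,::-1]); print(o['tool_pos'],o['wrist_force'])
E
python3 asc.py pics/wl.png 180 140 450 290 6
```

```text
[0.55749348 0.14806119 0.08263626] [-0.83932171  0.54751806 -4.22530563]
140 ..........BBBBBBBBBBBBBBBBBBBBBBBBBBBBBB.....
146 ..........BBBBBBBBBBBBBBBBBBBBBBBBBBBBBB.....
152 ..........BBBBBBBBBBBBBBBBBBBBBBBBBBBBBB.....
158 ..........BBBBBBBBBBBBBBBBBBBBBBBBBBBBBB.....
164 ..........BBBBBBBBB++++++++++++BBBBBBBBB.....
170 ..........BBBBBBBBB++++++++++++BBBBBBBBB.....
176 ..........BBBBBBBBB++++++++++++BBBBBBBBB.....
182 ..........BBBBBBooo++++++++++++oooBBBBB......
188 ..........BBBBBByyy##g#########yyyBBBBB......
194 ..........BBBBBB..y##########g#...BBBBB......
200 ...........BBBBBBBB############BBBBBBBB......
206 ..................+yyyyyyyyyyy#..............
212 ..................+yy.......yy#..............
218 ..................+yy........y#..............
224 ..................#yy.......yy#..............
230 ...............+++#yyyyyyyyyyy#+++...........
236 ...............+++#yyyyyyyyyyy##+++..........
242 ..............+++##yyyyyyyyyyy##+++.........y
248 ..............+++##yyyyyyyyyyy###+++.......yy
254 ###########..+++###yyyyyyyyyyy###++++..######
260 ##########g.++++g##yyyyyyyyyyy###++++..g###g#
266 ###########.++++###########g######++++.######
272 ########g+o++++################.##++++#y+####
278 ########o+o++++##..##++++++++#+.##++++#yo####
284 ########o###############################o####
```

```bash
sed -i 's/(200,120,460,300)/(200,120,432,262)/' fit.py
cat >> fit.py <<'E'
# tilt beyond lying: pinch->fitting in block frame: along=58(base), down=14 (lying)
import sys
if len(sys.argv)>1:
    al,dn=map(float,sys.argv[1:3]); print('tilt from lying deg %.0f'%(np.degrees(np.arctan2(q[2]-6,q[0])-np.arctan2(dn,al))),'r %.1f vs %.1f'%(np.hypot(q[0],q[2]-6),np.hypot(al,dn)))
E
python3 fit.py 58 14
```

```text
[(291, 203, 69, 59), (362, 178, 17, 18), (272, 178, 18, 18)]
sep 107 fitting tool x 31.8 z 44.5; rel grasp up -38.5; world z 38.0 [0.55755352 0.14762339 0.08250405] [ 0.4 -0.8 -4.2] 32.725
tilt from lying deg 37 r 49.9 vs 59.7
```

The block slipped off the edge at about 35° of tilt. I'll go back and down, re-engage the pad edge on the underside, and lift less this time.

Request:
{"method": "arm_command", "body": {"plan": [{"grip": 1,"slide": [-0.048,0,0],"spin": 0},{"grip": 1,"slide": [0,0,0.018],"spin": 0},{"grip": 1,"slide": [0,0,0.007],"spin": 0},{"grip": 1,"slide": [0,0,0],"spin": 0},{"grip": 1,"slide": [0.006,0,0],"spin": 0},{"grip": 1,"slide": [0.004,0,0],"spin": 0},{"grip": 1,"slide": [0,0,0],"spin": 0}]}}

```text
time: 33.65
tool_pos: [0.5634, 0.1287, 0.0711]
ee_rot: [3.139, 0.001, 1.815]
wrist_force: [1.1, -2.6, 3.8]
width: 0.0478
finger_force: 30.0
```

```bash
python3 fit.py 50 14;python3 asc.py pics/wl.png 180 140 450 216 6
```

```text
[(291, 203, 69, 59), (362, 178, 17, 18), (272, 178, 18, 19)]
sep 107 fitting tool x 31.6 z 44.4; rel grasp up -38.4; world z 26.7 [0.56342548 0.128718   0.07113485] [ 1.1 -2.6  3.8] 33.65
tilt from lying deg 35 r 49.7 vs 51.9
140 .........BBBBBBBBBBBBBBBBBBBBBBBBBBBBBBBB....
146 .........BBBBBBBBBBBBBBBBBBBBBBBBBBBBBBB.....
152 .........BBBBBBBBBBBBBBBBBBBBBBBBBBBBBBB.....
158 .........BBBBBBBBBBBBBBBBBBBBBBBBBBBBBBB.....
164 .........BBBBBBBBBB++++++++++++BBBBBBBBB.....
170 .........BBBBBBBBBB++++++++++++BBBBBBBBB.....
176 .........BBBBBBBBBB++++++++++++BBBBBBBBB.....
182 ................ooo++++++++++++ooo...........
188 ................yyog###########yoy...........
194 ..................y###########g..............
200 ...................############..............
206 ..................+yyyyyyyyyyy#..............
212 ..................+yy.......yy#..............
```

Request:
{"method": "arm_command", "body": {"plan": [{"grip": 1,"slide": [0.011,0,-0.005],"spin": 0},{"grip": 1,"slide": [0.011,0,-0.004],"spin": 0},{"grip": 1,"slide": [0.011,0,-0.003],"spin": 0},{"grip": 1,"slide": [0,0,0],"spin": 0}]}}

```text
time: 34.2
tool_pos: [0.5594, 0.1439, 0.0758]
ee_rot: [3.14, 0.003, 1.815]
wrist_force: [2.5, -5.7, 0.5]
width: 0.0479
finger_force: 30.0
```

```bash
python3 fit.py 50 14
```

```text
[(291, 210, 69, 52), (361, 191, 17, 18), (274, 191, 17, 19)]
sep 104 fitting tool x 21.1 z 47.9; rel grasp up -41.9; world z 27.9 [0.55943209 0.14389624 0.07584474] [ 2.5 -5.7  0.5] 34.2
tilt from lying deg 48 r 46.9 vs 51.9
```

Request:
{"method": "arm_command", "body": {"plan": [{"grip": 1,"slide": [0.0112,0,-0.002],"spin": 0},{"grip": 1,"slide": [0.0115,0,-0.0015],"spin": 0},{"grip": 1,"slide": [0.0115,0,-0.0005],"spin": 0},{"grip": 1,"slide": [0.0115,0,0.0005],"spin": 0},{"grip": 1,"slide": [0,0,0],"spin": 0}]}}

```text
time: 34.88
tool_pos: [0.5538, 0.1665, 0.0778]
ee_rot: [3.14, 0.002, 1.815]
wrist_force: [2.1, -4.2, 2.2]
width: 0.0476
finger_force: 30.0
```

```bash
python3 fit.py 50 14;python3 asc.py pics/wl.png 180 140 450 290 6
```

```text
[(292, 221, 68, 41), (360, 213, 16, 14), (276, 213, 16, 14)]
sep 100 fitting tool x 4.2 z 52.4; rel grasp up -46.4; world z 25.4 [0.55375747 0.16648687 0.0778144 ] [ 2.1 -4.2  2.2] 34.875
tilt from lying deg 69 r 46.6 vs 51.9
140 .........BBBBBBBBBBBBBBBBBBBBBBBBBBBBBBB.....
146 .........BBBBBBBBBBBBBBBBBBBBBBBBBBBBBBB.....
152 .........BBBBBBBBBBBBBBBBBBBBBBBBBBBBBBB.....
158 .........BBBBBBBBBBBBBBBBBBBBBBBBBBBBBBB.....
164 ..........BBBBBBBBBBBBBBBBBBBBBBBBBBBBBB.....
170 ..........BBBBBBBBBBBBBBBBBBBBBBBBBBBBBB.....
176 ..........BBBBBBBBBBBBBBBBBBBBBBBBBBBBBB.....
182 ..........BBBBBBBBBBBBBBBBBBBBBBBBBBBBBB.....
188 ..........BBBBBBBBBBBBBBBBBBBBBBBBBBBBBB.....
194 ..........BBBBBBBBBB##########BBBBBBBBB......
200 ..........BBBBBBBBB+##+######+BBBBBBBBB......
206 ..........BBBBBBBBB#####+#####BBBBBBBBB......
212 ..........BBBBBBBBB###########+BBBBBBBB......
218 ..........BBBBBBooo###########oooBBBBBB......
224 ................oy.#y.......yy#.y............
230 ...............+++g#y.......yy#+++...........
236 ...............+++#yy.......yy##+++..........
242 ..............+++##yyyyyyyyyyy##+++..........
248 ..............+++##yyyyyyyyyyy###+++.........
254 ###g#######..++++#gyyyyyyyyyyy#gg+++...######
260 ###g#######.++++###yyyyyyyyyyy###++++..#####g
266 ###########.++++###yyyyyyyyyyy+###++++.######
272 #########oo++++################+#g++++#y+####
278 ########y++++++##.################++++ooyg###
284 ########y###############################y####
```

Request:
{"method": "arm_command", "body": {"plan": [{"grip": 1,"slide": [0.0112,0,0.001],"spin": 0},{"grip": 1,"slide": [0.0112,0,0.002],"spin": 0},{"grip": 1,"slide": [0.0112,0,0.003],"spin": 0},{"grip": 1,"slide": [0,0,0],"spin": 0}]}}

```text
time: 35.42
tool_pos: [0.5495, 0.1833, 0.075]
ee_rot: [3.14, 0.001, 1.815]
wrist_force: [3.4, -3.3, 1.6]
width: 0.0476
finger_force: 30.0
```

```bash
python3 fit.py 50 14;python3 asc.py pics/wl.png 180 170 450 290 6
```

```text
[(292, 231, 67, 31)]
170 .........BBBBBBBBBBBBBBBBBBBBBBBBBBBBBBB.....
176 .........BBBBBBBBBBBBBBBBBBBBBBBBBBBBBBB.....
182 ..........BBBBBBBBBBBBBBBBBBBBBBBBBBBBBB.....
188 ..........BBBBBBBBBBBBBBBBBBBBBBBBBBBBBB.....
194 ..........BBBBBBBBBBBBBBBBBBBBBBBBBBBBBB.....
200 ..........BBBBBBBBBBBBBBBBBBBBBBBBBBBBBB.....
206 ..........BBBBBBBBBBBBBBBBBBBBBBBBBBBBB......
212 ..........BBBBBBBBBB##########BBBBBBBBB......
218 ..........BBBBBBBBBB##########BBBBBBBBB......
224 ..........BBBBBBBBB###########B.BBBBBBB......
230 ..........BBBBB+++#############+++BBBBB......
236 ..........BBBBB+++##y.......yy##+++BBBB......
242 ..........BBBB+++###y.......yy##+++BBBB......
248 ..............+++##yyyyyyyyyyy##++++.........
254 ########g##..++++##yyyyyyyyyyy###+++...####g#
260 #g#####g###.++++###yyyyyyyyyyy###++++..#g####
266 ###########.++++###yyyyyyyyyyy+###++++.#####g
272 #########+y++++############g######++++#o+####
278 ########oyy++++##.#g#############g++++yoo####
284 ########o###############################y####Traceback (most recent call last):
  File "fit.py", line 7, in <module>
    L=[b for b in B if b[0]+b[2]<300 and b[2]>14][0]; Rr=[b for b in B if b[0]>345 and b[2]>14][0]
      ~~~~~~~~~~~~~~~~~~~~~~~~~~~~~~~~~~~~~~~~~~~^^^
IndexError: list index out of range
```

About 84° now. I'll lift slightly, move fully over the pad and press down lightly so the base squares itself on the pad.

Request:
{"method": "arm_command", "body": {"plan": [{"grip": 1,"slide": [0,0,-0.024],"spin": 0},{"grip": 1,"slide": [0.05,0,0],"spin": 0},{"grip": 1,"slide": [0.05,0,0],"spin": 0},{"grip": 1,"slide": [0,0,0.01],"spin": 0},{"grip": 1,"slide": [0,0,0.006],"spin": 0},{"grip": 1,"slide": [0,0,0.003],"spin": 0},{"grip": 1,"slide": [0,0,0],"spin": 0}]}}

```text
time: 36.35
tool_pos: [0.5366, 0.2313, 0.0775]
ee_rot: [-3.141, -0.0, 1.814]
wrist_force: [-2.0, 0.9, -1.5]
width: 0.0477
finger_force: 30.0
```

Request:
{"method": "arm_command", "body": {"plan": [{"grip": 1,"slide": [0,0,0.003],"spin": 0},{"grip": 1,"slide": [0,0,0.003],"spin": 0},{"grip": 1,"slide": [0,0,0],"spin": 0}]}}

```text
time: 36.72
tool_pos: [0.5368, 0.2317, 0.0771]
ee_rot: [3.141, -0.0, 1.814]
wrist_force: [-7.2, 1.3, 9.8]
width: 0.0479
finger_force: 30.0
```

```bash
python3 sc.py|head -1; python3 asc.py pics/sl.png 375 172 440 220 1;python3 asc.py pics/wl.png 180 170 450 180 6 >/dev/null
```

```text
[0.53675752 0.23170424 0.07708859] [-7.2  1.3  9.8] 36.725
172 ...........................++++..+###o+++++++.++++++++++++++++...
173 ..........................+++#+....+#+o+++++...+++++++.+++++++...
174 ..........................+###+.....++++++++...+++++++++++++++...
175 ..........................+###+........++++...+++++++.++.+++.....
176 ..........................+###...........++..++++++++++..........
177 ..........................+###...........++..++++++.++...........
178 .........................++###................++++...............
179 .........................++##+...........+...+...................
180 .........................++##+..........++.......................
181 .........................+###+..........++.......................
182 ........................++#g#+..........+++......................
183 ........................+####+...........+.......................
184 .......................+#####...........++.......................
185 ......................++#####+..........++.......................
186 ....................+++++####+.........+++...............
[... 1618 characters left out ...]

210 ......BBBBBBBBBBBBBBBBB#######+oooy+.BBBBB.......................
211 .......BBBBBBBBBBBBBBBBB+#####++++++BBBBB........................
212 ........BBBBBBBBBBBBBBBBB+##+BBBB..BBBBBB........................
213 .........BBBBBBBBBBBBBBBBBBBBBBBBBBBBBBBB........................
214 ..........BBBBBBBBBBBBBBBBBBBBBBBBBBBBBBB........................
215 ............BBBBBBBBBBBBBBBBBBBBBBBBBBBB.........................
216 .............BBBBBBBBBBBBBBBBBBBBBBBBBBB.........................
217 ..............BBBBBBBBBBBBBBBBBBBBBBBBBB.........................
218 ...............BBBBBBBBBBBBBBBBBBBBBBBBB.........................
219 ................BBBBBBBBBBBBBBBBBBBBBBBBB........................
```

The controller stands upright on the pad: its sides are vertical in the text map and the fitting is low at (407,208). I'll ease off, release and look from behind to centre a fresh grip.

Request:
{"method": "arm_command", "body": {"plan": [{"grip": 1,"slide": [0,0,-0.007],"spin": 0},{"grip": -1,"slide": [0,0,0],"spin": 0},{"grip": -1,"slide": [0,0,0],"spin": 0},{"grip": -1,"slide": [0,0,0],"spin": 0},{"grip": -1,"slide": [0,0,-0.08],"spin": 0},{"grip": -1,"slide": [-0.1,0,-0.08],"spin": 0},{"grip": -1,"slide": [-0.08,0,0],"spin": 0},{"grip": -1,"slide": [0,0,0],"spin": 0},{"grip": -1,"slide": [0,0,0],"spin": 0},{"grip": -1,"slide": [0,0,0],"spin": 0}]}}

```text
time: 38.02
tool_pos: [0.5577, 0.1464, 0.1562]
ee_rot: [-3.14, -0.0, 1.816]
wrist_force: [-0.9, 0.1, -0.1]
width: 0.0939
finger_force: 0.0
```

```bash
python3 - <<'E'
from h import *
o,c,im=shot('wrist');cv2.imwrite('pics/wl.png',im[:,:,::-1]); print(o['tool_pos'],o['ee_rot'],o['time'],o['joint_positions'].round(2))
print(proj(c,[.54,.219,.082]))
# cradle from top view, arm away
_,t,T=shot('top'); cv2.imwrite('pics/tl.png',T[:,:,::-1])
E
python3 asc.py pics/wl.png 260 60 400 200 4
python3 - <<'E'
from h import *
im=cv2.imread('pics/tl.png')[:,:,::-1]; H=hsv(im)
m=(H[...,1]<40)&(H[...,2]>150)
for r in range(172,234,2): print(r,''.join('#' if m[r,q] else '.' for q in range(374,440)))
E
```

```text
[0.55766963 0.14636994 0.15616967] [-3.14041882e+00 -3.25783569e-04  1.81620292e+00] 38.025 [ 0.16  0.17  1.42  0.    1.55 -0.09]
(np.float64(325.68275848678445), np.float64(127.28697931330943))
60 BBBBBBBBBBBBBBBBBBBBBBBBBBBBBBBBBBB
64 BBBBBBBBBBBBBBBBBBBBBBBBBBBBBBBBBBB
68 BBBBBBBBBBBBBBBBBBBBBBBBBBBBBBBBBBB
72 BBBBBBBBBBBBBBBBBBBBBBBBBBBBBBBBBBB
76 BBBBBBBBBBBBBBBBBBBBBBBBBBBBBBBBBBB
80 BBBBBBBBBBBBBBBBBBBBBBBBBBBBBBBBBBB
84 BBBBBBBBBBBBBBBBBBBBBBBBBBBBBBBBBBB
88 BBBBBBBBBBBBBBBBBBBBBBBBBBBBBBBBBBB
92 BBBBBBBBBB###############BBBBBBBBBB
96 BBBBBBBBBB###############BBBBBBBBBB
100 BBBBBBBBBB###############BBBBBBBBBB
104 BBBBBBBBBB###############BBBBBBBBBB
108 BBBBBBBBBB###############BBBBBBBBBB
112 BBBBBBBBBB##+++++++++++##BBBBBBBBBB
116 BBBBBBBBBB##..........+##BBBBBBBBBB
120 BBBBBBB.oy##..........+##ooBBBBBBBB
124 BBBBBBB.yy##..........+##oyBBBBBBBB
128 BBBBBBB.oo##++++++++++###ooBBBBBBBB
132 BBBBBBBBBB##+############BBBBBBBBB.
136 BBBBBBBBBB###############BBBBBBBBB.
140 BBBBBBBBBB##############+BBBBBBBBB.
144 BBBBBBBBBB##############+BBBBBBBBB.
148 BBBBBBBBBBB+++++++BBB++BBBBBBBB
[... 1985 characters left out ...]
....#######################......########....................
216 ...........#########################.########.....................
218 ................###################.########......................
220 .....................#############..#...###.......................
222 ..........................########..#######.......................
224 ...............................###########........................
226 ...................................######.........................
228 .......................................#..........................
230 ..................................................................
232 ..................................................................
```

Run:
```python
from h import *
c=camera_info('wrist'); print('blk',onz(c,(329.5,119),.082), onz(c,(300,119),.082),onz(c,(359,119),.082))
t=camera_info('top'); im=cv2.imread('pics/tl.png')[:,:,::-1]; H=hsv(im)
m=(H[...,1]<40)&(H[...,2]>150)
pts=np.argwhere(m[174:230,376:436])[:,::-1]+[376,174]
r=cv2.minAreaRect(cv2.convexHull(pts.astype(np.int32))); P=np.array([onz(t,x,.012) for x in cv2.boxPoints(r)])
print('cradle',P.round(3),'ctr',P.mean(0).round(4),[np.linalg.norm(P[i]-P[i-1]).round(3) for i in range(4)])
e=P[1]-P[0];f=P[2]-P[1]; L=e if np.linalg.norm(e)>np.linalg.norm(f) else f
print('long axis deg',np.degrees(np.arctan2(L[1],L[0])))
# pocket floor (grey hole) centroid
g=(~m).astype(np.uint8)*255; k=np.zeros_like(g); k[192:216,398:420]=1
n,l,st,ce=cv2.connectedComponentsWithStats(g*k); print(st[1:],ce[1:], [onz(t,x,.012).round(4) for x in ce[1:]])
```

```text
blk [0.54149224 0.22586566 0.082     ] [0.51880329 0.22020428 0.082     ] [0.56417482 0.23152545 0.082     ]
cradle [[ 0.515 -0.234  0.012]
 [ 0.629 -0.277  0.012]
 [ 0.594 -0.372  0.012]
 [ 0.481 -0.328  0.012]] ctr [ 0.5548 -0.3026  0.012 ] [np.float64(0.1), np.float64(0.122), np.float64(0.101), np.float64(0.122)]
long axis deg -20.711861099759496
[[398 192  22  24 371]
 [419 215   1   1   1]] [[406.70619946 202.31266846]
 [419.         215.        ]] [array([ 0.5553, -0.3062,  0.012 ]), array([ 0.5194, -0.342 ,  0.012 ])]
```

Wrist view: the block is upright, with its cover top centred at (329.5,119), which is (0.5415,0.226). The cradle is centred at (0.555,-0.303) with its long axis at -21° and measured size 122 x 100. I'll grip it centrally and lift.

Request:
{"method": "arm_command", "body": {"plan": [{"grip": -1,"slide": [0.08,0.007,0],"spin": 0},{"grip": -1,"slide": [0.082,0,0.02],"spin": 0},{"grip": -1,"slide": [0,0,0.07],"spin": 0},{"grip": -1,"slide": [0,0,0.06],"spin": 0},{"grip": 0,"slide": [0,0,0.018],"spin": 0},{"grip": 0,"slide": [0,0,0],"spin": 0},{"grip": 1,"slide": [0,0,0],"spin": 0},{"grip": 1,"slide": [0,0,0],"spin": 0},{"grip": 1,"slide": [0,0,0],"spin": 0},{"grip": 1,"slide": [0,0,0],"spin": 0}]}}

```text
time: 39.38
tool_pos: [0.5408, 0.2246, 0.0739]
ee_rot: [-3.139, -0.0, 1.815]
wrist_force: [-5.1, -0.6, 4.5]
width: 0.0482
finger_force: 30.0
```

Request:
{"method": "arm_command", "body": {"plan": [{"grip": 1,"slide": [0,0,0],"spin": 0},{"grip": 1,"slide": [0,0,-0.06],"spin": 0},{"grip": 1,"slide": [0,0,-0.08],"spin": 0},{"grip": 1,"slide": [0,0,-0.06],"spin": 1},{"grip": 1,"slide": [0,0,0],"spin": 1},{"grip": 1,"slide": [0,0,0],"spin": 1},{"grip": 1,"slide": [0,0,0],"spin": 1},{"grip": 1,"slide": [0,0,0],"spin": 1},{"grip": 1,"slide": [0,0,0],"spin": 1},{"grip": 1,"slide": [0,0,0],"spin": 1}]}}

```text
time: 40.62
tool_pos: [0.5414, 0.2246, 0.1713]
ee_rot: [-3.14, 0.002, 1.201]
wrist_force: [-1.1, -0.3, -4.7]
width: 0.0479
finger_force: 30.0
```

Request:
{"method": "arm_command", "body": {"plan": [{"grip": 1,"slide": [-0.108,0.045,0],"spin": 0},{"grip": 1,"slide": [-0.108,0.045,0],"spin": 0},{"grip": 1,"slide": [-0.108,0.045,0],"spin": 0},{"grip": 1,"slide": [-0.108,0.045,0],"spin": 0},{"grip": 1,"slide": [-0.108,0.045,0],"spin": 0},{"grip": 1,"slide": [-0.108,0.045,0],"spin": 0},{"grip": 1,"slide": [-0.108,0.045,0],"spin": 0},{"grip": 1,"slide": [-0.108,0.045,0],"spin": 0},{"grip": 1,"slide": [-0.112,0.043,0],"spin": 0},{"grip": 1,"slide": [0,0,0],"spin": 0}]}}

```text
time: 41.88
tool_pos: [0.5535, -0.3076, 0.1705]
ee_rot: [-3.139, 0.001, 1.197]
wrist_force: [0.3, 1.0, -5.1]
width: 0.0479
finger_force: 30.0
```

Request:
{"method": "arm_command", "body": {"plan": [{"grip": 1,"slide": [0,0,0],"spin": 0},{"grip": 1,"slide": [0,0,0],"spin": 0}]}}

```text
time: 42.12
tool_pos: [0.5551, -0.3015, 0.1724]
ee_rot: [-3.141, -0.001, 1.206]
wrist_force: [-0.1, -0.3, -4.8]
width: 0.0477
finger_force: 30.0
```

Run:
```python
from h import *
o,c,im=shot('wrist');cv2.imwrite('pics/wl.png',im[:,:,::-1]); print(o['tool_pos'],np.degrees(o['ee_rot']),o['time'])
H=hsv(im); m=(H[...,1]<40)&(H[...,2]>175)
for r in range(110,284,5): print(r,''.join('#' if m[r,q] else '.' if H[r,q,2]>90 else 'x' for q in range(150,500,4)))
ctr=np.array([.555,-.303]);a=np.radians(-20.7);ex=np.array([np.cos(a),np.sin(a)]);ey=np.array([-ex[1],ex[0]])
for sx in(-60,60):
  for sy in(-50,50):
    P=ctr+(sx*ex+sy*ey)/1e3; print(sx,sy,np.round(proj(c,[*P,.012])))
```

```text
[ 0.55512174 -0.30149343  0.17236472] [-1.79940901e+02 -3.17252555e-02  6.90736802e+01] 42.125
110 ........................................................................................
115 ........................................................................................
120 ........................................................................................
125 ........................................................................................
130 ........................................................................................
135 ........................................................................................
140 ......................................................................................xx
145 ........................................................................................
150 ..............................................................................x.........
155 x..............................###########################..............................
160 .x.............................##..........#..##......####.............
[... 1625 characters left out ...]
.....xxxxxxxxxx..............xxxxxxxxxx...........................
255 ....xxxxxxxxxxxxxxxxxxx...xxxxxxxxxxx..............xxxxxxxxxxx...xxxxxxxxxxxxxxxxxxx....
260 ...xxxxxxxxxxxxxxxxxxxxx..xxxxxxxxxxx..............xxxxxxxxxxxx..xxxxxxxxxxxxxxxxxxxxx..
265 .xxxxxxxxxxxxxxxxxxxxxxx.xxxxxxxxxxxx..............xxxxxxxxxxxxx.xxxxxxxxxxxxxxxxxxxxxxx
270 xxxxxxxxxxxxxxxxxxxxxxxxxxxxxxxxxxxxxxxxxxxxxxxxxxxxxxxxxxxxxxxxxxxxxxxxxxxxxxxxxxxxxxxx
275 xxxxxxxxxxxxxxxxxxxxxxxxxxxxxxxxxxxxxxxxxxxxxxxxxxxxxxxxxxxxxxxxxxxxxxxxxxxxxxxxxxxxxxxx
280 xxxxxxxxxxxxxxxxxxxxxxxxxxxxxxxxx.xxxxxxxxxxxxxxxxxxxxxxxxxxxxxxxxxxxxxxxxxxxxxxxxxxxxxx
-60 -50 [277. 238.]
-60 50 [272. 154.]
60 -50 [376. 238.]
60 50 [379. 154.]
```

The cradle's far edge is seen at row 155, columns 274–382, within 2 mm of prediction. I'll lower into the pocket.

Request:
{"method": "arm_command", "body": {"plan": [{"grip": 1,"slide": [-0.003,0.002,0.05],"spin": 0},{"grip": 1,"slide": [0,0,0.06],"spin": 0},{"grip": 1,"slide": [0,0,0.03],"spin": 0},{"grip": 1,"slide": [0,0,0.02],"spin": 0},{"grip": 1,"slide": [0,0,0.01],"spin": 0},{"grip": 1,"slide": [0,0,0.006],"spin": 0},{"grip": 1,"slide": [0,0,0],"spin": 0},{"grip": 1,"slide": [0,0,0],"spin": 0}]}}

```text
time: 43.18
tool_pos: [0.5558, -0.3049, 0.0856]
ee_rot: [3.14, 0.0, 1.204]
wrist_force: [-0.8, 0.6, -4.2]
width: 0.0479
finger_force: 30.0
```

Request:
{"method": "arm_command", "body": {"plan": [{"grip": 1,"slide": [0,0,0.004],"spin": 0},{"grip": 1,"slide": [0,0,0.003],"spin": 0},{"grip": 1,"slide": [0,0,0],"spin": 0}]}}

```text
time: 43.55
tool_pos: [0.5553, -0.3047, 0.0811]
ee_rot: [-3.141, 0.0, 1.204]
wrist_force: [-0.5, -0.1, -4.9]
width: 0.0479
finger_force: 30.0
```

Request:
{"method": "arm_command", "body": {"plan": [{"grip": 1,"slide": [0,0,0.002],"spin": 0},{"grip": 1,"slide": [0,0,0.002],"spin": 0},{"grip": 1,"slide": [0,0,0],"spin": 0}]}}

```text
time: 43.92
tool_pos: [0.5555, -0.3048, 0.0799]
ee_rot: [3.141, 0.0, 1.204]
wrist_force: [-0.7, 0.5, -1.8]
width: 0.048
finger_force: 30.0
```

Request:
{"method": "arm_command", "body": {"plan": [{"grip": 1,"slide": [0,0,0.002],"spin": 0},{"grip": 1,"slide": [0,0,0],"spin": 0},{"grip": -1,"slide": [0,0,0],"spin": 0},{"grip": -1,"slide": [0,0,0],"spin": 0},{"grip": -1,"slide": [0,0,0],"spin": 0},{"grip": -1,"slide": [0,0,0],"spin": 0},{"grip": -1,"slide": [0,0,-0.06],"spin": 0},{"grip": -1,"slide": [0,0,-0.1],"spin": 0},{"grip": -1,"slide": [-0.08,0,-0.06],"spin": 0},{"grip": -1,"slide": [-0.08,0,0],"spin": 0}]}}

```text
time: 45.18
tool_pos: [0.5282, -0.381, 0.1932]
ee_rot: [3.134, 0.003, 1.205]
wrist_force: [1.1, -0.1, -0.9]
width: 0.0941
finger_force: 0.0
```

Request:
{"method": "arm_command", "body": {"plan": [{"grip": -1,"slide": [-0.02,0,0],"spin": 0},{"grip": -1,"slide": [0,0,0],"spin": 0},{"grip": -1,"slide": [0,0,0],"spin": 0},{"grip": -1,"slide": [0,0,0],"spin": 0}]}}

```text
time: 45.68
tool_pos: [0.5237, -0.3875, 0.188]
ee_rot: [-3.141, -0.0, 1.206]
wrist_force: [-0.3, -0.7, -0.4]
width: 0.0939
finger_force: 0.0
```

Run:
```python
from h import *
o,c,im=shot('wrist'); print(o['tool_pos'],o['time'])
x,y=map(int,proj(c,[.555,-.304,.05])); print(x,y)
a=im[max(0,y-75):y+75,x-110:x+110]
s,cs,si=shot('scene'); u,v=map(int,proj(cs,[.555,-.304,.05])); b=si[v-50:v+50,u-75:u+75]
A=cv2.resize(a,(480,int(480*a.shape[0]/a.shape[1])),interpolation=cv2.INTER_CUBIC); B=cv2.resize(b,(300,A.shape[0]))
cv2.imwrite('pics/fin.png',np.hstack([A,B])[:,:,::-1])
```

```text
[ 0.52371486 -0.38748296  0.18804659] 45.675
324 114
```

View pics/fin.png

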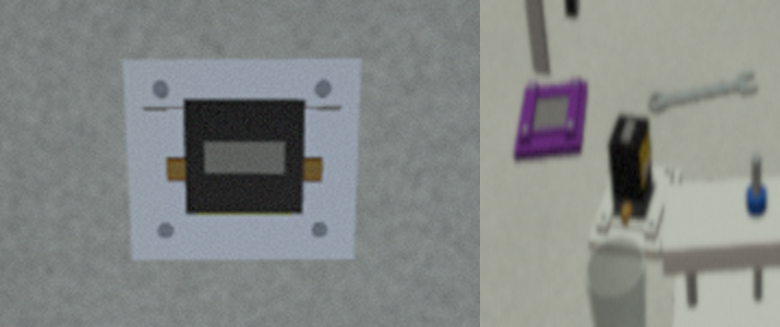

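The final view shows the controller upright and centred between the rails of the white cradle. Its fittings are low on both sides at (176,169) and (312,169), and nothing is touching it. Handing in.

```bash
python3 -c "
from bench import ticket
print(ticket.close_job())"
```

```text
the job is handed in; nothing more can be done
None
```

The controller was laid on a labelled side on the blue pad, let go, taken hold of afresh, and stood upright in the white cradle's pocket with its fittings at the bottom. I rolled it over the pad's edge because the tool can't tilt, so it also rested on the bench along the way and settled up to about 4 mm at one release. The job was handed in at about 46 s of the 69 s limit, and I haven't seen a verdict.

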